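# Clamp a two-part casting mould on its wedge spindle

### The arm

A 6-joint arm with a two-finger parallel gripper is mounted at the origin on the work surface. World frame = base frame: x ahead of the robot, y to its left, z up, the work surface at z = 0. Lengths are in m, angles in rad, forces in N, time in s.
With the tool pointing down it reaches from about 0.225 to 0.875 m from the base axis. Payload 3.4 kg.
Tool frame: the origin (TCP) lies between the finger pads; the fingertips stand 17 mm ahead of it and the grasp point (between the pads) lies 2 mm behind it; y points along the fingers, z is the direction in which the jaws open and shut, and the axes are right-handed (so a half turn about y gives the same grasp; the last joint's range is limited). The gripper opens to 85 mm and grips with 20 to 120 N. Pads are 22 mm wide; open, the fingers measure 114 mm over their backs; the gripper's body (76 mm by 85 mm) begins 54 mm behind the grasp point. The pads swing forward as they close: fully open they stand 13 mm farther back than shut.
Start: joints at [-1.438, 0.276, 1.505, -0, 1.361, -0.121], TCP at [0.144, -0.557, 0.248] pointing down, gripper open.
Joint ranges: [-2.89, 2.89], [-0.75, 2.08], [0.22, 2.7], [-1.18, 4.32], [0.11, 2.71], [-2.7, 2.7]. Speed limits (rad/s): [2.57, 2.57, 3.14, 3.14, 3.14, 3.14].

### API

Orientations are given as a unit quaternion [w, x, y, z].
In Python, from rig import manip, get_image, camera_model, sign_off, spot_in, silhouettes, spot_point gives the robot as it stands.
- The arm moves only by the tool jog_arm, never from a script. Its argument "targets" is a list of rows, each a list of 3 entries, a list of its own where there are three numbers: the finger opening in m, from 0 to 0.0854, then the shift along the world's x, y, z in m, then the turn about the world's z in rad. In form: [[claw, [x, y, z], spin], ...]. A call has 1 to 10 rows; each row shifts and turns the commanded pose from where the row before left it; what a row does not reach is not made up. A row lasts 1/8 s, in which the tool goes at most 62.5 mm and 10.7 degrees, less where a joint would pass 70% of its speed; a pose out of reach is approached as far as the arm can. A call with a gripper value outside its range is refused whole. The fingers move at their own pace and stop on an object; "force" is the grip in N (left out, the last holds). Time passes only in rows, so rows that do not move let the fingers close. It gives the time, the measured TCP pose, the force and the opening at its end, in the units of the state.
- manip.get_state(): the state, without advancing time (a new reading comes with each control period).
- get_image(name): name is "side" or "top" or "wrist"; returns (picture, depth): 480x640x3 uint8, red, green, blue; 480x640 float32, m along the optical axis (not along the pixel's ray), 0 where there is no reading.
- camera_model(name): a dict with "mtx" (3x3 intrinsics, pixels), "world_from_camera" (4x4, takes a point from camera to world coordinates). Camera axes: x right, y up, looking along -z (the intrinsics and any distortion apply to the point x, -y, -z); pixel columns grow to the right and rows downward; lengths in m; the calibration is good to about 2 mm. A picture is of the moment at which its call begins: read the wrist's pose just before it. camera_model takes no time and is no camera call; for the wrist camera it gives the pose at the moment of the call.
- sign_off(): hands the job in, once; it reports no verdict.
Trained networks look in the newest picture that a camera, given by its name, has taken for a name from the list of things; names that differ only in an ending like _2 or _b are one class to them, and where a whole thing is asked for, a point or a joint stands for the part that bears it (a point fixed in the world has none). Each returns a list of dicts, best first, with "score" (0 to 1); they miss things now and then, are a little off and sometimes report something else, mostly with a low value. They report only what shows in the picture. A call takes as long as a camera call. They do not tell look-alikes from the thing itself.
- spot_in(name, camera): "position" ([column, row] in pixels, amid what is visible of it).
- silhouettes(name, camera): "mask" (480x640 bool, what is visible of it) and "position" ([column, row] in pixels, amid what is visible of it).
- spot_point(name, camera): "position" ([column, row] in pixels: a listed point, or the origin of a listed thing).
The state is a dict: "clock": time; "qpos": joint angles; "qd": joint speeds; "effort": joint torques, N m; "position": TCP position; "ee_rot": TCP orientation; "contact_force": force on the tool from outside, world axes, zero at the start; "moment": the same for the moment, N m; "width": finger opening in m.
Only numpy, scipy, OpenCV 4.12 (cv2) and the standard library are available. Lean on these libraries where they do the work, as an engineer would, in place of code of your own. Each camera call takes 0.05 s, during which the arm holds its last target.

### The job

Get the two-part wooden mould ready for pouring: put the lower half on the square spindle with its cavities up, then the upper half on top of it with its pour holes up, both flat down and in line with the base board. Then press the wedge through the spindle's slot by hand force until it holds the two halves tight and stays tight when let go; do not force it, for the wood splits. Leave the other mould, the rack and the other things on the bench as they are.

Things in the scene. Friction and masses are not known exactly. Their poses are not given: they have to be found in the camera images.
- base: Base board of the clamping stand, fixed to the bench: dark wood, 100 (x) x 220 (y) x 24 mm high. Origin: centre of its underside, on the bench, under the spindle's axis; y along its length, z up.
- spindle: Dark steel spindle upright in the middle of the board, fixed, 30 x 30 mm square, sides and x, y axes parallel to the board's. Origin on its axis 126 mm below its top and, as its height setting differs, 23 to 25 mm above the bench. Its last 14 mm narrow as a cone. A slot 18 mm wide (y) runs right through along x, from 68 to 102 mm above the origin.
- slot (a point): Centre of the slot's upper face, 102 mm above the spindle's origin; the wedge's sloping top jams under this face. With both halves on, their top is 104 mm above the bench, leaving 21 to 23 mm of the slot's height open above the wood.
- lower_half: Lower mould half, brown wood, 66 (x) x 190 (y) x 40 mm (z), 0.28 kg: two cavities 42 x 50 mm, 26 deep, open at +z only, centred 52 mm either side (y) of a 33 mm square through hole. Origin: centre of its underside, z up. Starts flat, cavities up, on the robot's left. In place: underside on the board, its y along the board's y, either way round.
- lower_grip (a point): On the lower half's top face, 70 mm from its middle along +y. The spindle rises through the middle, taller than a gripper's fingers, so the half is held by one end (here or 70 mm along -y), across its 66 mm width.
- upper_half: Upper mould half, brown wood, same size and square hole, 0.26 kg: two cavities open at its underside, each with a 24 mm round pour hole to the top face. Origin: centre of the underside (cavity face), z towards the pour-hole face. Starts on its long edge in one of the rack's two places: x up, z towards the rack's -x. In place: z up, underside on the lower half, 64 mm above the bench, y along the board's y.
- upper_edge (a point): Middle of the upper half's edge that faces up in the rack. There only the 40 mm thickness can be gripped from above. So it must be put down, tipped onto its cavity face (standing on edge on the bench it topples beyond about 31 degrees of lean) and taken again across its 66 mm width near one end (70 mm from the middle).
- wedge: Light wood wedge with a raised head, 150 mm long, 14 mm thick (y), 0.05 kg, standing on its flat underside on the bench. Origin: underside below the middle of the head, x towards the tip, z up. Head: 30 mm long, 36 mm high. From head to tip (x 15 to 135 mm) the top slopes from 25 down to 13 mm high; the last 16 mm narrow to 8 mm thick.
- wedge_tip (a point): Middle of the wedge's tip, 135 mm from the wedge's origin along x, 6.5 mm above its underside. The wedge goes through the slot along the spindle's x from either side, flat on the upper half's top, and jams with the tip 50 to 78 mm out of the far side. 12 to 25 N of push is right; friction then holds it, pressing over 2.5 N. It splits when more than 60 N bear on it.
- rack: Drying rack fixed to the bench on the robot's right: plank floor 200 (x) x 150 (y) x 8 mm, two places centred 52 mm either side of the middle along x, each between two rails along y, 22 mm high above the floor and 48 mm apart. Origin: centre of its underside.
- spare_mould: Another mould, of one piece, in the rack's other place: same brown wood, 66 mm wide and 40 mm thick but only 150 mm long, two cavities in one face and no square hole. Frame as the lower half, +x up. To be left alone.
- mug: White mug, 85 mm high, 76 mm across, origin at its underside. To be left alone.
- jar: Orange plastic jar, 85 mm high, 60 mm across, origin at its underside. To be left alone.
- brush: Small brush lying on the bench close in front of the robot's base. To be left alone.
Mind the look-alikes: they are no part of the job. Leave any blue or green look-alike of the upper_half alone.

How it is judged:
On the way, in this order (a step that is already met when the one before it is completed fails the run):
1. the lower half sits flat on the base board over the spindle, cavities up, in line with the board (horizontal distance between lower_half and base below 0.005 m and z of lower_half in the frame of base between 0.02 and 0.027 m and angle between lower_half's own z axis and vertical below 0.05 rad and angle between the y axis of lower_half and the y axis of base, either way round below 0.13 rad), for 0.2 s.
2. the upper half sits flat on the lower half, pour holes up, in line with the board (all of step 1 and horizontal distance between upper_half and base below 0.005 m and z of upper_half in the frame of base between 0.06 and 0.067 m and angle between upper_half's own z axis and vertical below 0.05 rad and angle between the y axis of upper_half and the y axis of base, either way round below 0.13 rad), for 0.2 s.
3. the wedge is through the spindle's slot, on top of the upper half (all of step 2 and y of wedge in the frame of spindle between -0.015 and 0.015 m and y of wedge_tip in the frame of spindle between -0.012 and 0.012 m and z of wedge in the frame of base between 0.098 and 0.112 m and ((x of wedge_tip in the frame of spindle above 0.017 m and x of wedge in the frame of spindle below -0.02 m) or (x of wedge_tip in the frame of spindle below -0.017 m and x of wedge in the frame of spindle above 0.02 m)) and angle between the x axis of wedge and the x axis of spindle, either way round below 0.2 rad and angle between wedge's own z axis and vertical below 0.12 rad), for 0.1 s.
At the end, for the whole second after the job is handed in: Both halves flat on the spindle (lower cavities up, upper pour holes up; within 5 mm of its axis, 3 mm of height, 0.05 rad of level, 0.13 rad of the board's direction); wedge through the slot, tip 2 mm or more out, released, at rest and still pressing spindle and upper half with over 2.5 N each (all of step 3 and contact force between wedge and spindle above 2.5 N and contact force between wedge and upper_half above 2.5 N and linear speed of each of lower_half, upper_half, wedge below 0.01 m/s); the robot touches nothing.
It fails at once if the wedge is forced: more than 60 N between it and the spindle or the upper half (contact force between wedge and spindle above 60 N or contact force between wedge and upper_half above 60 N).
It fails at once if the other mould, the mug, the jar or the brush is moved by more than 40 mm (distance of any of spare_mould, mug, jar, brush from where it was at the start of the episode above 0.04 m).
It also fails if it takes over 72 s, if anything falls off the work surface, if the arm or the gripper's body presses on something with over 40 N, if the wrist force passes 120 N, or if a joint passes its speed limit or range.

## Working session

There is one attempt and no reset: what is moved stays moved. The work goes in short steps, Python scripts to look and compute and a tool call to move; the robot and the scene stay as the last step left them, time stands still between calls to the robot, and variables do not carry over. Pictures are saved under pics/ and viewed, and the job is handed in when it is done.

Besides the shell and the picture viewer there is one more tool, called after "Request:" as a command line: name --argument value ..., lists and objects as JSON in quotes. jog_arm: Moves the arm, as the interface text tells. Its arguments: {"type":"object","properties":{"targets":{"type":"array","items":{"type":"array"}},"force":{"type":"number"}},"required":["targets"]}

```bash
mkdir -p pics; ls; cat > h.py <<'E'
import numpy as np, cv2
from rig import *
def save(img,name): cv2.imwrite('pics/'+name,cv2.cvtColor(np.ascontiguousarray(img),cv2.COLOR_RGB2BGR))
def cloud(cam,d):
    m=camera_model(cam);K=np.array(m['mtx']);T=np.array(m['world_from_camera'])
    v,u=np.mgrid[0:480,0:640]
    x=(u-K[0,2])/K[0,0]*d; y=(v-K[1,2])/K[1,1]*d
    P=np.stack([x,-y,-d],-1)
    W=P@T[:3,:3].T+T[:3,3]; W[d<=0]=np.nan
    return W
E
python3 - <<'E'
from h import *
print(manip.get_state())
for c in ['side','top','wrist']:
    p,d=get_image(c); save(p,c+'0.png'); np.savez(c+'0.npz',p=p,d=d,W=cloud(c,d)); m=camera_model(c); print(c,m)
E
```

```text
pics
{'clock': 0.0, 'qpos': array([-1.43797464e+00,  2.76620767e-01,  1.50620094e+00, -1.15019026e-05,
        1.36070758e+00, -1.20987538e-01]), 'qd': array([ 7.75112383e-05, -7.90662251e-04, -1.61948648e-03,  1.53183412e-03,
        1.42557607e-03, -9.56047539e-04]), 'effort': array([-1.11423433e-03, -4.16773367e+01, -2.45805591e+01, -4.88072055e-04,
        1.08674282e-02, -2.11186051e-05]), 'position': array([ 0.14430548, -0.55604873,  0.24739798]), 'ee_rot': array([ 0.08948722, -0.08950327,  0.70210475, -0.70073541]), 'contact_force': array([ 0.22048513, -0.11330001,  0.03274344]), 'moment': array([ 0.02164245,  0.00173514, -0.02478307]), 'width': 0.08545008544964663}
side {'mtx': array([[470.34989376,   0.        , 327.16211222],
       [  0.        , 470.34989376, 237.25949484],
       [  0.        ,   0.        ,   1.        ]]), 'world_from_camera': array([[-0.71706612,  0.55069493, -0.42726019,  0.00130628],
       [-0.69696039, -0.57345526,  0.43057552,  0.50229148],
       [-0.00789885,  0.60653454,  0.7950179 ,  1.00443362],
       [ 0.        ,  0.        ,  0.        ,
[... 186 characters left out ...]
orld_from_camera': array([[ 0.0171557 ,  0.99773435, -0.06505265,  0.41221889],
       [-0.99984691,  0.01734308,  0.00231677, -0.01228298],
       [ 0.00343974,  0.06500295,  0.99787914,  1.21407127],
       [ 0.        ,  0.        ,  0.        ,  1.        ]])}
wrist {'mtx': array([[413.2061012 ,   0.        , 310.75871178],
       [  0.        , 413.2061012 , 244.1410164 ],
       [  0.        ,   0.        ,   1.        ]]), 'world_from_camera': array([[ 0.25017383,  0.92701574,  0.279383  ,  0.21542468],
       [-0.96819807,  0.24023369,  0.06985897, -0.53820127],
       [-0.00235684, -0.28797497,  0.95763504,  0.37395917],
       [ 0.        ,  0.        ,  0.        ,  1.        ]])}
```

View pics/top0.png

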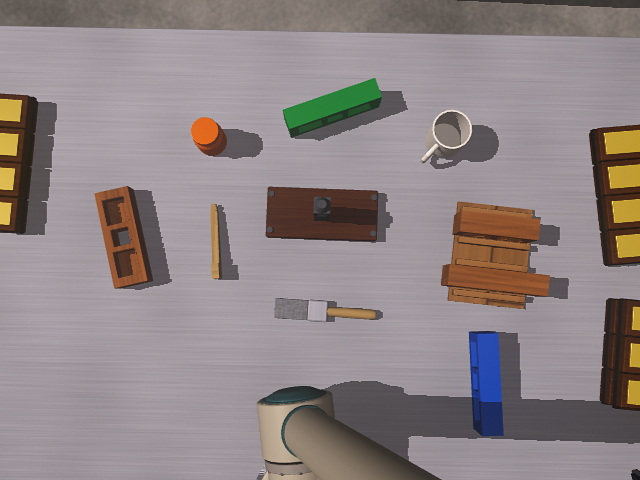

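View pics/side0.png

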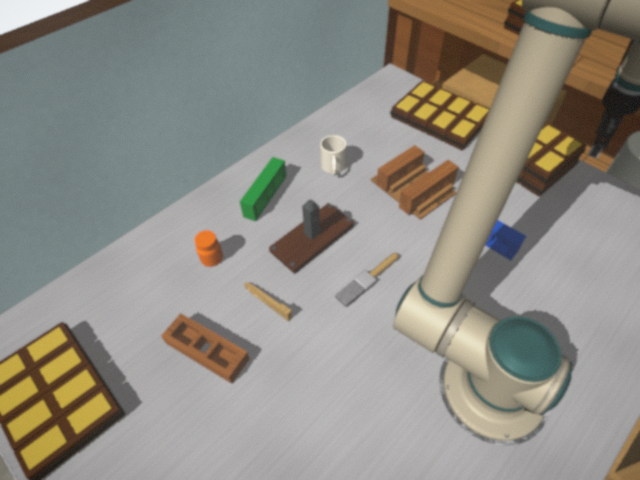

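View pics/wrist0.png

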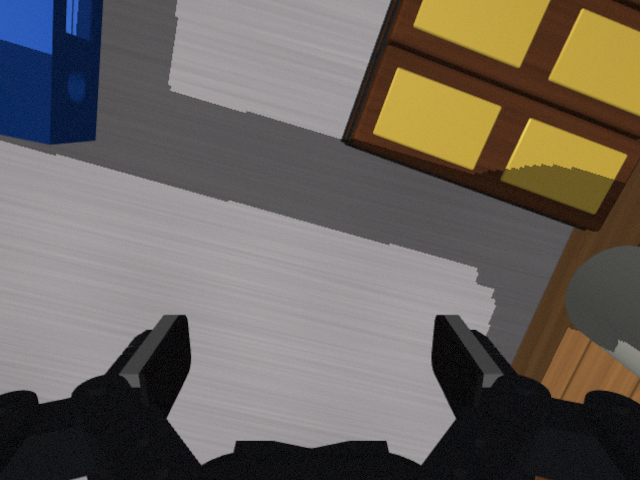

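```bash
python3 - <<'E'
from h import *
D=np.load('top0.npz');W=D['W'];p=D['p']
save(cv2.resize(p[180:320,420:570],None,fx=5,fy=4,interpolation=cv2.INTER_CUBIC),'rack0.png')
def rect(r0,r1,c0,c1,z0,z1,name):
    S=W[r0:r1,c0:c1]; m=(S[...,2]>z0)&(S[...,2]<z1)
    q=S[m]; (c,s,a)=cv2.minAreaRect((q[:,:2]*1000).astype(np.float32))
    print(name,len(q),'z',np.median(q[:,2]).round(4),'c',np.round(c,1),'s',np.round(s,1),'a',round(a,2))
rect(170,300,80,165,.03,.05,'lower')
rect(195,290,200,232,.006,.045,'wedge')
rect(180,250,255,385,.016,.032,'base')
rect(180,230,300,345,.12,.16,'spindletop'); rect(180,230,300,345,.06,.16,'spindle')
rect(190,248,430,570,.055,.09,'rackA'); rect(252,310,430,570,.055,.09,'rackB')
rect(190,320,430,570,.003,.013,'rackfloor')
rect(320,440,460,510,.03,.08,'blue');rect(70,140,275,390,.03,.08,'green')
rect(290,330,265,385,.005,.03,'brush');rect(100,165,415,475,.07,.09,'mug')
b=W[330:390,60:160,2];print('bench',np.nanmedian(b))
E
```

```text
lower 2246 z 0.0406 c [515.3 380. ] s [191.   68.7] a 13.88
wedge 665 z 0.0208 c [509.3 201.5] s [ 59.  182.1] a 89.07
base 5160 z 0.0246 c [569.7 -10.2] s [220.2 100.6] a 88.91
spindletop 287 z 0.1425 c [569.2 -10.9] s [30.6 28.8] a 1.0
spindle 361 z 0.1398 c [569.6 -10.7] s [29.3 30.6] a 89.14
rackA 1764 z 0.0743 c [ 546.5 -348. ] s [151.7  41.2] a 84.31
rackB 2212 z 0.0743 c [ 442.8 -344.7] s [191.7  40.2] a 84.46
rackfloor 3541 z 0.0066 c [ 496.2 -368.9] s [259.6 282.8] a 0.98
blue 2485 z 0.0659 c [ 247.  -331.4] s [190.6  42.6] a 2.74
green 2286 z 0.0663 c [778.4 -26.7] s [ 42.7 190.4] a 20.68
brush 1647 z 0.0185 c [378.8 -19.6] s [ 76.2 236.1] a 0.41
mug 493 z 0.0824 c [ 717.7 -252.8] s [75.5 94.5] a 80.91
bench 0.0007956883523306812
```

```bash
python3 - <<'E'
from h import *
p,d=get_image('top')
for n in ['lower_half','upper_half','wedge','rack','spare_mould','base','spindle']:
    print(n,[(np.round(r['position'],1),round(r['score'],2)) for r in spot_in(n,'top')][:4])
E
```

```text
lower_half [(array([118.2, 238.3]), 0.71)]
upper_half [(array([491.2, 283.1]), 0.8), (array([329.7, 112.8]), 0.73), (array([485.2, 384.3]), 0.67)]
wedge []
rack [(array([491.4, 259.9]), 0.59)]
spare_mould [(array([494. , 226.1]), 0.97)]
base [(array([320.8, 221.2]), 0.6)]
spindle [(array([320.5, 209.9]), 0.62)]
```

View pics/rack0.png

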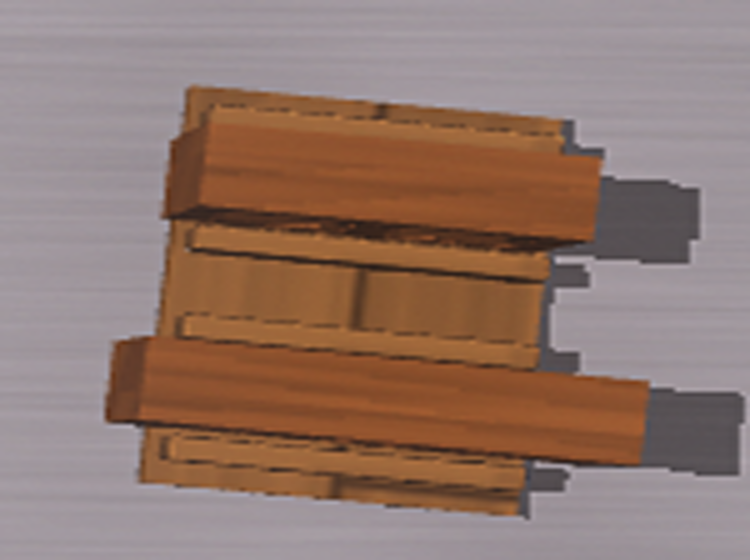

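```bash
python3 - <<'E'
from h import *
p=np.load('side0.npz')['p']
save(cv2.resize(p[140:225,365:475],None,fx=7,fy=7,interpolation=cv2.INTER_CUBIC),'rackside.png')
D=np.load('top0.npz');W=D['W'];p=D['p']
save(cv2.resize(p[195:290,195:240],None,fx=6,fy=6,interpolation=cv2.INTER_CUBIC),'wedge0.png')
S=W[195:290,200:232]
# colour mask for wedge
q=p[195:290,200:232].astype(int); m=(q[...,0]-q[...,2]>45)
P=S[m]; print(m.sum()); c,s,a=cv2.minAreaRect((P[:,:2]*1000).astype(np.float32)); print(c,s,a)
for lo in range(420,620,15):
    k=(P[:,0]*1000>=lo)&(P[:,0]*1000<lo+15)
    if k.sum(): print(lo,k.sum(),np.round(np.nanpercentile(P[k,1]*1000,[5,50,95]),1),np.round(np.nanpercentile(P[k,2]*1000,[50,95]),1))
E
```

```text
539
(511.6623840332031, 203.6519775390625) (149.63011169433594, 21.191469192504883) 4.275433540344238
435 49 [188.8 194.9 200.8] [36.7 39.8]
450 63 [189.3 196.4 203.6] [35.9 40.3]
465 50 [191.6 197.6 204. ] [25.9 38.3]
480 53 [192.5 198.3 204.5] [24.  28.5]
495 57 [193.  199.3 208.3] [22.1 25.1]
510 59 [193.9 201.4 208.1] [21.1 23.8]
525 49 [196.2 202.7 208.5] [19.2 22.8]
540 53 [197.  203.4 209.4] [18.1 21.5]
555 60 [198.1 204.7 212.4] [15.9 20.3]
570 40 [201.6 206.2 211.1] [13.2 18.1]
585 5 [203.4 206.9 210.8] [13.7 15.5]
```

View pics/rackside.png

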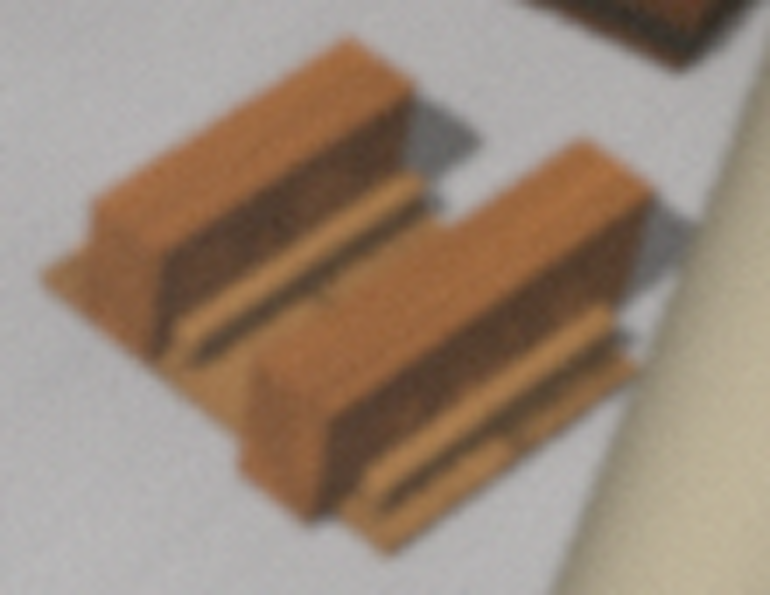

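View pics/wedge0.png

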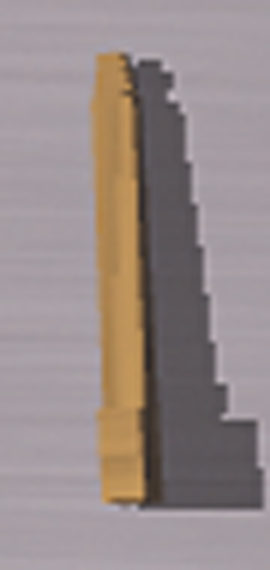

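Request:
jog_arm --targets '[[0.0854, [0.043, 0.03, -0.015], 0.174], [0.0854, [0.043, 0.03, -0.015], 0.174], [0.0854, [0.043, 0.03, -0.015], 0.174], [0.0854, [0.043, 0.03, -0.015], 0.174], [0.0854, [0.043, 0.03, -0.015], 0.174], [0.0854, [0.043, 0.03, -0.015], 0.174], [0.0854, [0.041, 0.031, -0.015], 0.178], [0.0854, [0, 0, 0], 0]]' --force 60

```text
clock: 1.55
position: [0.4453, -0.3428, 0.1421]
ee_rot: [0.477, -0.477, 0.523, -0.521]
contact_force: [0.0, 0.0, -0.6]
width: 0.0853
```

```bash
python3 - <<'E'
from h import *
p,d=get_image('wrist');W=cloud('wrist',d); save(p,'w1.png')
r=spot_point('upper_edge','wrist');
for x in r[:3]:
    u,v=np.round(x['position']).astype(int); print(x['score'],u,v,W[v,u])
m=(W[...,2]>.065)&(W[...,2]<.085)&(np.abs(W[...,0]-.443)<.06)
print(cv2.minAreaRect((W[m][:,:2]*1000).astype(np.float32)), np.median(W[m][:,2]))
q=manip.get_state()['ee_rot'];w,x,y,z=q;print(np.degrees(np.arctan2(2*(y*z-w*x),2*(x*z+w*y))))
E
```

```text
0.56 303 279 [ 0.439898   -0.34705935  0.07550513]
((439.54248046875, -349.961181640625), (191.1680145263672, 40.22317886352539), 84.23770904541016) 0.07536059143338922
-5.400132783389169
```

View pics/w1.png

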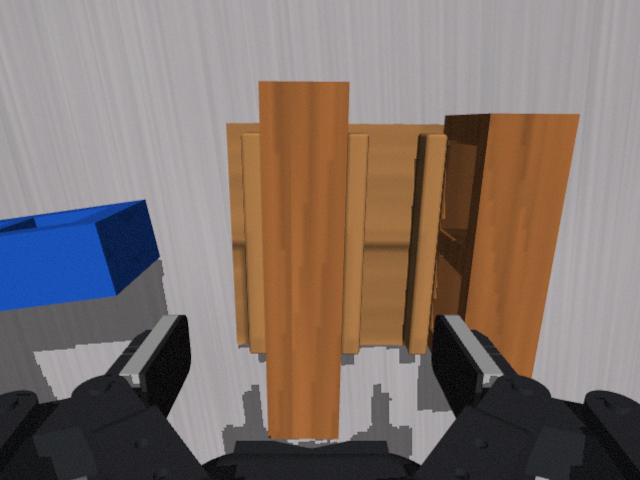

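Request:
jog_arm --targets '[[0.0854, [-0.004, -0.004, -0.041], -0.005], [0.0854, [0, 0, -0.041], 0], [0.0854, [0, 0, 0], 0], [0.03, [0, 0, 0], 0], [0.03, [0, 0, 0], 0], [0.03, [0, 0, 0], 0], [0.03, [0, 0, 0], 0]]' --force 70

```text
clock: 2.52
position: [0.4405, -0.3508, 0.0633]
ee_rot: [-0.474, 0.474, -0.523, 0.526]
contact_force: [-0.1, -0.0, 5.9]
width: 0.039
```

Request:
jog_arm --targets '[[0.03, [0, 0, 0.04], 0], [0.03, [0, 0.01, 0.045], 0], [0.03, [-0.01, 0.05, 0], 0.1], [0.03, [-0.014, 0.055, 0], 0.17], [0.03, [-0.014, 0.055, 0], 0.17], [0.03, [-0.014, 0.055, 0], 0.17], [0.03, [-0.014, 0.055, 0], 0.17], [0.03, [-0.014, 0.055, 0], 0.17], [0.03, [-0.014, 0.055, 0], 0.17], [0.03, [-0.014, 0.055, 0], 0.17]]'

```text
clock: 3.78
position: [0.3305, 0.097, 0.1467]
ee_rot: [0.695, -0.694, 0.132, -0.133]
contact_force: [1.0, -0.2, -2.3]
width: 0.0389
```

Request:
jog_arm --targets '[[0.03, [-0.014, 0.055, 0], 0.17], [0.03, [-0.01, 0.055, 0], 0.17], [0.03, [-0.01, 0.06, 0], 0.035], [0.03, [0, 0, 0], 0]]'

```text
clock: 4.28
position: [0.2963, 0.2694, 0.1467]
ee_rot: [0.708, -0.706, -0.001, 0.0]
contact_force: [0.3, -1.7, -2.7]
width: 0.0391
```

```bash
python3 - <<'E'
from h import *
p,d=get_image('side'); save(p,'s2.png'); s=manip.get_state(); print(s['position'],s['qpos'],s['contact_force'])
q=s['ee_rot'];w,x,y,z=q;print(np.degrees(np.arctan2(2*(y*z-w*x),2*(x*z+w*y))))
W=cloud('side',d);print()
E
```

```text
[0.29627728 0.26693323 0.14637786] [ 5.58561780e-01  1.01064963e-01  2.01307006e+00 -1.78070038e-04
  1.02759474e+00 -1.01192956e+00] [-0.04685884 -0.786731   -2.10992814]
89.9877998212531
```

View pics/s2.png

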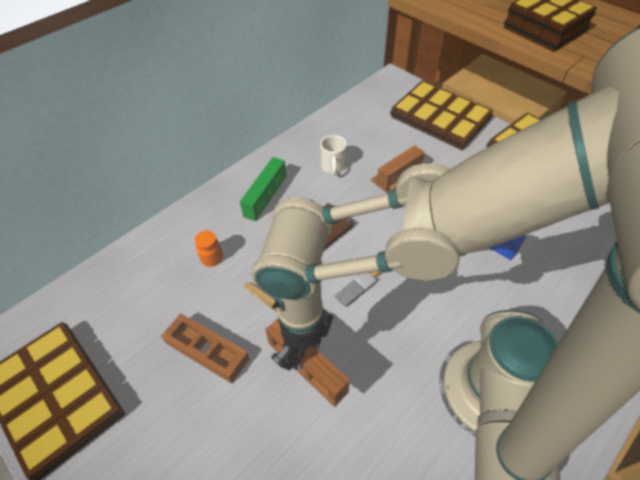

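Request:
jog_arm --targets '[[0.03, [0, 0, -0.05], 0], [0.03, [0, 0, -0.035], 0], [0.03, [0, 0, -0.005], 0], [0.03, [0, 0, 0], 0]]'

```text
clock: 4.82
position: [0.2977, 0.2644, 0.0568]
ee_rot: [-0.707, 0.707, -0.003, 0.003]
contact_force: [0.1, -0.5, -2.8]
width: 0.0387
```

Request:
jog_arm --targets '[[0.03, [0, 0, -0.002], 0], [0.03, [0, 0, -0.001], 0], [0.03, [0, 0, 0], 0]]'

```text
clock: 5.2
position: [0.2988, 0.2657, 0.0552]
ee_rot: [0.708, -0.707, 0.001, -0.003]
contact_force: [-0.3, -0.1, 10.6]
width: 0.039
```

Touching down. Open, rise, and look.

Request:
jog_arm --targets '[[0.08, [0, 0, 0], 0], [0.08, [0, 0, 0], 0], [0.08, [0, 0, 0], 0], [0.08, [0, 0, 0.05], 0], [0.08, [0, 0, 0.06], 0], [0.0, [0, 0.05, 0.06], 0], [0.0, [0, 0.06, 0], 0], [0.0, [0, 0, 0], 0]]'

```text
clock: 6.2
position: [0.2978, 0.369, 0.2119]
ee_rot: [0.708, -0.706, 0.0, -0.001]
contact_force: [0.5, -0.5, -0.4]
width: 0.026
```

```bash
python3 - <<'E'
from h import *
s=manip.get_state(); print(s['position'],s['width'])
p,d=get_image('wrist'); W=cloud('wrist',d);save(p,'w3.png')
m=(W[...,2]>.058)&(W[...,2]<.085)
print(cv2.minAreaRect((W[m][:,:2]*1000).astype(np.float32)), np.median(W[m][:,2]))
p,d=get_image('side'); save(cv2.resize(p[280:430,220:380],None,fx=4,fy=4,interpolation=cv2.INTER_CUBIC),'s3.png')
E
```

```text
[0.29780446 0.36895984 0.21190038] 0.026037265177074415
((294.7310485839844, 262.5738220214844), (41.7204704284668, 190.37322998046875), 89.5196533203125) 0.06611068436370263
```

View pics/w3.png

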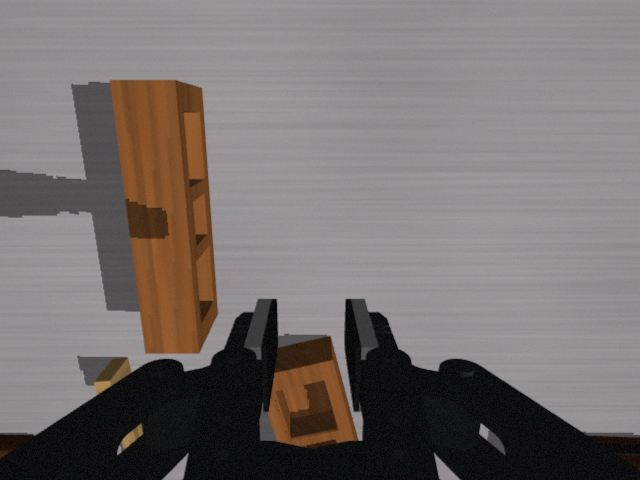

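View pics/s3.png

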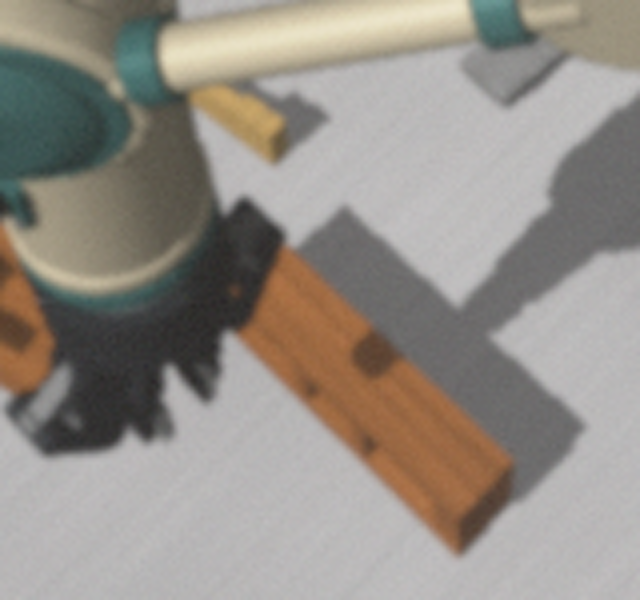

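Request:
jog_arm --targets '[[0.0, [-0.001, -0.056, 0], 0], [0.0, [-0.001, -0.056, 0], 0], [0.0, [-0.001, -0.054, 0], 0], [0.0, [0, 0, -0.055], 0], [0.0, [0, 0, -0.055], 0], [0.0, [0, 0, -0.033], 0], [0.0, [0, 0, 0], 0]]'

```text
clock: 7.18
position: [0.2913, 0.1972, 0.0665]
ee_rot: [-0.706, 0.708, -0.005, 0.0]
contact_force: [-0.3, -0.6, 0.0]
width: -0.0002
```

Request:
jog_arm --targets '[[0.0, [0, 0.022, 0.003], 0], [0.0, [0, 0.008, 0], 0], [0.0, [0, 0.008, 0], 0], [0.0, [0, 0.008, 0], 0], [0.0, [0, 0.008, 0], 0], [0.0, [0, 0.008, 0], 0]]'

```text
clock: 7.92
position: [0.2944, 0.2617, 0.0717]
ee_rot: [0.707, -0.707, 0.002, -0.002]
contact_force: [0.2, -0.5, 0.0]
width: 0.0002
```

```bash
python3 - <<'E'
from h import *
s=manip.get_state(); print(s['position'],s['contact_force'])
p,d=get_image('side'); save(cv2.resize(p[280:430,220:380],None,fx=4,fy=4,interpolation=cv2.INTER_CUBIC),'s4.png')
p,d=get_image('wrist'); W=cloud('wrist',d);save(p,'w4.png')
E
```

```text
[0.29435922 0.2617115  0.07166544] [ 0.16119344 -0.53674596  0.01897343]
```

View pics/w4.png

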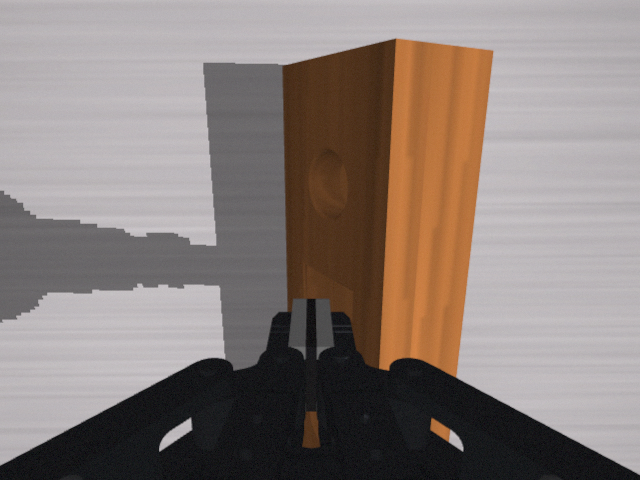

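View pics/s4.png

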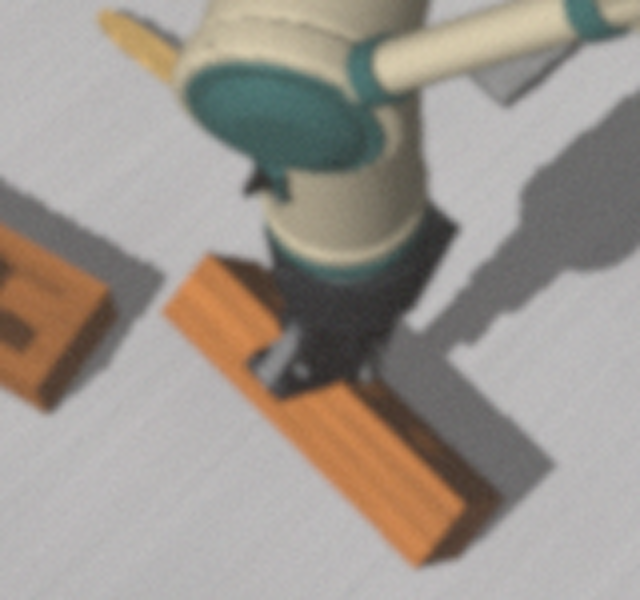

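Request:
jog_arm --targets '[[0.0, [0, 0.008, 0.001], 0], [0.0, [0, 0.008, 0], 0], [0.0, [0, 0.008, 0], 0], [0.0, [0, 0, 0.03], 0], [0.0854, [0, 0.04, 0.055], 0], [0.0854, [0, 0, 0.055], 0], [0.0854, [0, 0, 0.0], 0]]'

```text
clock: 8.9
position: [0.2966, 0.3247, 0.2119]
ee_rot: [0.709, -0.705, -0.001, -0.004]
contact_force: [0.5, 0.6, -0.6]
width: 0.0543
```

```bash
python3 - <<'E'
from h import *
s=manip.get_state(); print(s['position'],s['contact_force'])
p,d=get_image('wrist'); W=cloud('wrist',d);save(p,'w5.png')
m=(W[...,2]>.03)&(W[...,2]<.055)&(W[...,0]<.42)
print(cv2.minAreaRect((W[m][:,:2]*1000).astype(np.float32)), np.median(W[m][:,2]))
for n in ['lower_half','upper_half','lower_grip']:
  for x in spot_point(n,'wrist')[:3]:
    u,v=np.round(x['position']).astype(int); print(n,x['score'],u,v,W[v,u])
E
```

```text
[0.29659922 0.32474584 0.21191463] [ 0.46650967  0.58445702 -0.59471829]
((311.59442138671875, 322.27880859375), (233.1267852783203, 93.89459991455078), 8.660595893859863) 0.03828605041658989
lower_half 0.73 361 427 [0.48605188 0.3676367  0.02894894]
upper_half 0.64 306 210 [ 0.29423728  0.31993278 -0.00220107]
```

View pics/w5.png

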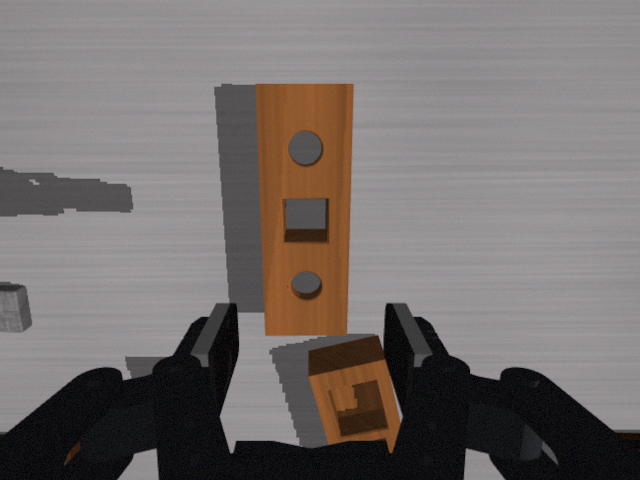

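Request:
jog_arm --targets '[[0.0854, [0.05, 0.013, 0], 0.08], [0.0854, [0.05, 0.013, -0.01], 0.08], [0.0854, [0.05, 0.012, -0.01], 0.083], [0.0854, [0, 0, -0.01], 0], [0.0854, [0, 0, 0], 0]]'

```text
clock: 9.72
position: [0.4424, 0.3588, 0.175]
ee_rot: [-0.701, 0.703, 0.081, -0.086]
contact_force: [-0.9, 0.8, 0.2]
width: 0.0851
```

```bash
python3 - <<'E'
from h import *
s=manip.get_state(); print(s['position'],s['contact_force'])
q=s['ee_rot'];w,x,y,z=q;print(np.degrees(np.arctan2(2*(y*z-w*x),2*(x*z+w*y))))
p,d=get_image('wrist'); W=cloud('wrist',d);save(p,'w6.png')
u=W[(W[...,2]>.032)&(W[...,2]<.055)]
k=u[(u[:,0]<.40)]; print('upper',cv2.minAreaRect((k[:,:2]*1000).astype(np.float32)))
k=u[(u[:,0]>.40)&(u[:,1]>.25)]; print('lower',k[:,2].mean(),cv2.minAreaRect((k[:,:2]*1000).astype(np.float32)))
E
```

```text
[0.44238339 0.35882556 0.17501323] [-0.89804984  0.82463283  0.18477842]
103.53045317323694
upper ((346.1667175292969, 321.68316650390625), (66.3843994140625, 90.61741638183594), 89.82302856445312)
lower 0.04131404728942927 ((505.6488037109375, 459.839111328125), (192.77130126953125, 262.5780029296875), 3.6835365295410156)
```

View pics/w6.png

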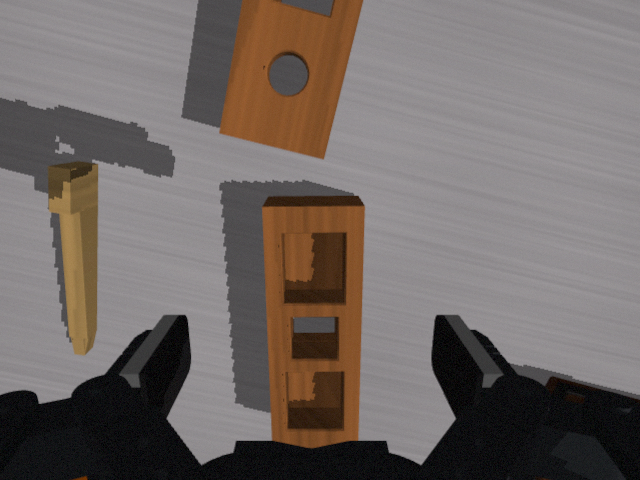

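```bash
python3 - <<'E'
from h import *
p,d=get_image('wrist'); W=cloud('wrist',d)
S=W[195:445,250:380]; k=S[(S[...,2]>.034)&(S[...,2]<.05)]
print('lower',k[:,2].mean(),cv2.minAreaRect((k[:,:2]*1000).astype(np.float32)))
for r in (214,225,310,364,434):
    row=W[r,240:390]; ok=(row[:,2]>.034)&(row[:,2]<.05); q=row[ok]; a,b=q[0],q[-1]; print(r,((a+b)/2).round(4),np.linalg.norm((a-b)[:2]).round(4))
s=manip.get_state()
R=np.array(camera_model('wrist')['world_from_camera']); K=np.array(camera_model('wrist')['mtx'])
c=np.linalg.inv(R)@np.r_[s['position'],1]; print('tcp px',K[0,0]*c[0]/-c[2]+K[0,2],K[1,1]*-c[1]/-c[2]+K[1,2])
E
```

```text
lower 0.0413596093298511 ((512.8784790039062, 377.9620056152344), (187.970947265625, 66.25931549072266), 13.935272216796875)
214 [0.4276 0.3568 0.0412] 0.0655
225 [0.4347 0.3582 0.0416] 0.0653
310 [0.4937 0.3732 0.0414] 0.0653
364 [0.5349 0.3831 0.0421] 0.065
434 [0.5943 0.398  0.0419] 0.065
tcp px 311.31989395457316 342.4084090090587
```

Request:
jog_arm --targets '[[0.0854, [0.003, 0.002, -0.055], 0.007], [0.0854, [0, 0, -0.055], 0], [0.0854, [0, 0, -0.037], 0], [0.0854, [0, 0, 0], 0], [0.05, [0, 0, 0], 0], [0.05, [0, 0, 0], 0], [0.05, [0, 0, 0], 0]]' --force 100

```text
clock: 10.7
position: [0.4486, 0.3631, 0.0339]
ee_rot: [0.703, -0.701, -0.088, 0.085]
contact_force: [-1.7, -0.4, 7.0]
width: 0.0639
```

Request:
jog_arm --targets '[[0.05, [0, 0, 0.03], 0], [0.05, [0, 0, 0.05], 0], [0.05, [0, 0, 0.055], 0], [0.05, [0, -0.01, 0.05], -0.1], [0.05, [0, -0.03, 0], -0.17], [0.05, [0, -0.03, 0], -0.17], [0.05, [0, -0.03, 0], -0.17], [0.05, [0, -0.03, 0], -0.17], [0.05, [0, -0.03, 0], -0.17], [0.05, [0, -0.03, 0], -0.17]]'

```text
clock: 11.95
position: [0.4468, 0.1713, 0.2167]
ee_rot: [0.64, -0.639, 0.301, -0.302]
contact_force: [-0.4, 0.1, -3.7]
width: 0.0639
```

Request:
jog_arm --targets '[[0.05, [0, -0.03, 0], -0.17], [0.05, [0, -0.03, 0], -0.17], [0.05, [0, -0.03, 0], -0.17], [0.05, [-0.009, -0.023, 0], -0.171], [0.05, [0, 0, 0], 0], [0.05, [0, 0, 0], 0]]'

```text
clock: 12.7
position: [0.4385, 0.0596, 0.2165]
ee_rot: [0.504, -0.503, 0.496, -0.496]
contact_force: [-0.1, -0.6, -3.0]
width: 0.0644
```

```bash
python3 - <<'E'
from h import *
s=manip.get_state(); print(s['position'],s['contact_force'],s['width'])
q=s['ee_rot'];w,x,y,z=q;print(np.degrees(np.arctan2(2*(y*z-w*x),2*(x*z+w*y))))
p,d=get_image('wrist'); W=cloud('wrist',d);save(p,'w7.png');np.savez('w7.npz',p=p,d=d,W=W)
E
```

```text
[0.43854092 0.05961431 0.21649108] [-0.06437673 -0.62732439 -2.99589242] 0.06439203397789442
0.8549655253238188
```

View pics/w7.png

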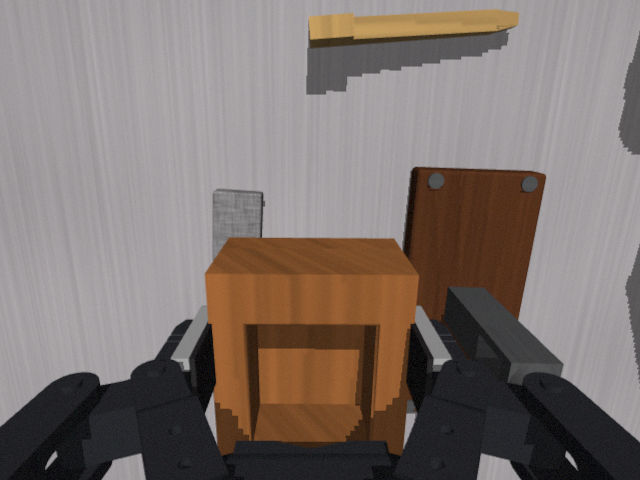

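```bash
python3 - <<'E'
from h import *
D=np.load('w7.npz');W=D['W'];p=D['p']
def S(r0,r1,c0,c1,z0,z1):
    q=W[r0:r1,c0:c1].reshape(-1,3); return q[(q[:,2]>z0)&(q[:,2]<z1)]
b=S(160,330,400,550,.018,.032); print('base',np.round(np.percentile(b*1000,[.5,50,99.5],axis=0),1)); 
k=S(160,290,400,560,.018,.032); print(cv2.minAreaRect((k[:,:2]*1000).astype(np.float32)))
s=S(285,400,440,565,.05,.16); print('spindle',len(s),np.round(np.percentile(s*1000,[1,50,99],axis=0),1))
for z in np.arange(.05,.16,.01):
    q=s[(s[:,2]>z)&(s[:,2]<z+.01)]
    if len(q)>5: print(round(z,3),len(q),np.round(np.percentile(q*1000,[2,98],axis=0)[:,:2],1).tolist())
h=S(235,325,205,420,.2,.25); print('held',len(h),np.round(np.percentile(h*1000,[1,50,99],axis=0),1))
# end edge
for r in (262,268,272,276,284,300,316): 
    q=W[r,225:400]; q=q[q[:,2]>.15]; print(r,np.round(np.median(q,0)*1000,1), np.round(np.ptp(W[r,205:420][W[r,205:420,2]>.19][:,0])*1000,1) if (W[r,205:420,2]>.19).any() else '')
t=h[h[:,2]>.218]; print(cv2.minAreaRect((t[:,:2]*1000).astype(np.float32)))
A=np.c_[t[:,:2],np.ones(len(t))]; print('plane',np.linalg.lstsq(A,t[:,2],rcond=None)[0])
E
```

```text
base [[519.1 -25.6  19.7]
 [567.   48.2  24.4]
 [617.4  97.3  29.4]]
((568.5302734375, 48.233848571777344), (98.56303405761719, 100.06314086914062), 88.82810974121094)
spindle 5488 [[552.2 -25.3  51.4]
 [560.    1.8 101. ]
 [582.6   3.1 141.1]]
0.05 403 [[552.1, -25.8], [581.8, 2.9]]
0.06 436 [[552.2, -25.8], [581.6, 2.9]]
0.07 483 [[552.2, -25.6], [581.7, 3.0]]
0.08 532 [[552.2, -25.8], [582.2, 3.0]]
0.09 837 [[552.5, -22.1], [581.5, 2.9]]
0.1 540 [[552.7, -22.0], [581.8, 3.1]]
0.11 513 [[552.8, -22.0], [582.4, 3.1]]
0.12 565 [[552.5, -12.0], [582.3, 3.1]]
0.13 1041 [[552.6, -10.6], [582.3, 3.0]]
0.14 138 [[555.5, -8.3], [573.3, 1.0]]
held 15345 [[405.9  70.2 200.9]
 [438.3  82.7 223.1]
 [471.1  88.  224.7]]
262 [438.5  87.5 212.3] 65.5
268 [439.   87.5 218. ] 65.5
272 [438.6  87.4 221.5] 65.9
276 [438.6  86.9 223.5] 65.7
284 [438.7  84.2 223.5] 65.8
300 [438.7  78.8 223.4] 65.7
316 [438.8  73.2 223.3] 71.1
((438.8158874511719, 78.80215454101562), (70.9158706665039, 18.770755767822266), 0.520583987236023)
plane [-1.27805557e-06 -5.47201914e-02  2.27487794e-01]
```

Request:
jog_arm --targets '[[0.05, [0.045, -0.001, 0], -0.016], [0.05, [0.045, -0.002, 0], -0.016], [0.05, [0.04, -0.001, 0], 0], [0.05, [0, 0, 0], 0], [0.05, [0, 0, 0], 0], [0.05, [0, 0, 0], 0]]'

```text
clock: 13.5
position: [0.5672, 0.0557, 0.2159]
ee_rot: [0.496, -0.496, 0.505, -0.504]
contact_force: [0.3, -1.1, -3.4]
width: 0.064
```

```bash
cat >> h.py <<'E'
def st():
    s=manip.get_state(); w,x,y,z=s['ee_rot']
    print(round(s['clock'],2),s['position'].round(4),'F',s['contact_force'].round(1),'w',round(s['width'],4),'jaw',np.degrees(np.arctan2(2*(y*z-w*x),2*(x*z+w*y))).round(2),'tilt',round(float(2*(x*y-w*z)),3), 'q6',s['qpos'][5].round(2)); return s
E
python3 - <<'E'
from h import *
s=st()
p,d=get_image('wrist'); W=cloud('wrist',d);save(p,'w8.png');np.savez('w8.npz',p=p,d=d,W=W)
p,d=get_image('top'); save(cv2.resize(p[120:300,220:420],None,fx=4,fy=3.3,interpolation=cv2.INTER_CUBIC),'t8.png')
E
```

```text
13.5 [0.5672 0.0557 0.2159] F [ 0.3 -1.1 -3.4] w 0.064 jaw -0.98 tilt -0.001 q6 -0.01
```

View pics/w8.png

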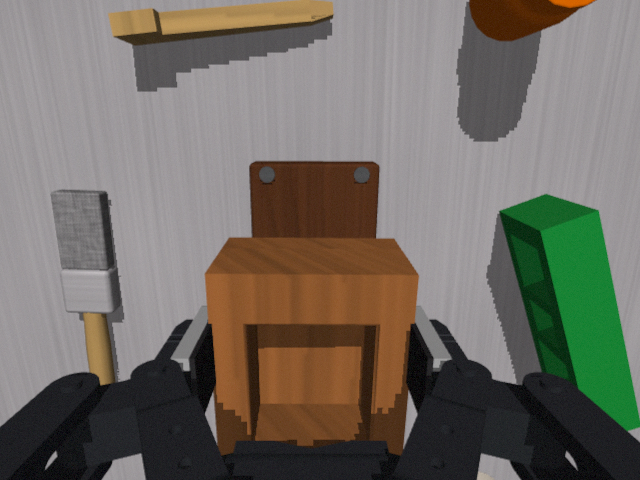

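View pics/t8.png

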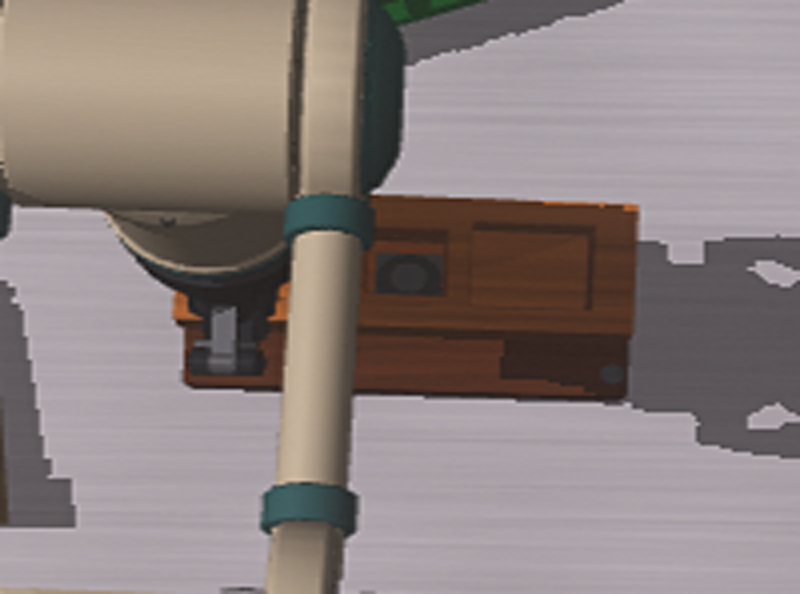

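Request:
jog_arm --targets '[[0.05, [0.001, 0, -0.04], 0], [0.05, [0, 0, -0.012], 0], [0.05, [0, 0, -0.012], 0], [0.05, [0, 0, 0], 0]]'

```text
clock: 14.1
position: [0.5688, 0.0551, 0.1515]
ee_rot: [0.495, -0.496, 0.505, -0.504]
contact_force: [-0.3, -1.2, -2.5]
width: 0.0638
```

```bash
python3 - <<'E'
from h import *
s=st(); print(s['moment'].round(2))
p,d=get_image('top'); W=cloud('top',d); save(cv2.resize(p[170:240,290:380],None,fx=8,fy=8,interpolation=cv2.INTER_CUBIC),'t9.png')
E
```

```text
14.1 [0.5688 0.0551 0.1515] F [-0.3 -1.2 -2.5] w 0.0638 jaw -1.04 tilt -0.001 q6 -0.01
[ 0.16  0.   -0.02]
```

View pics/t9.png

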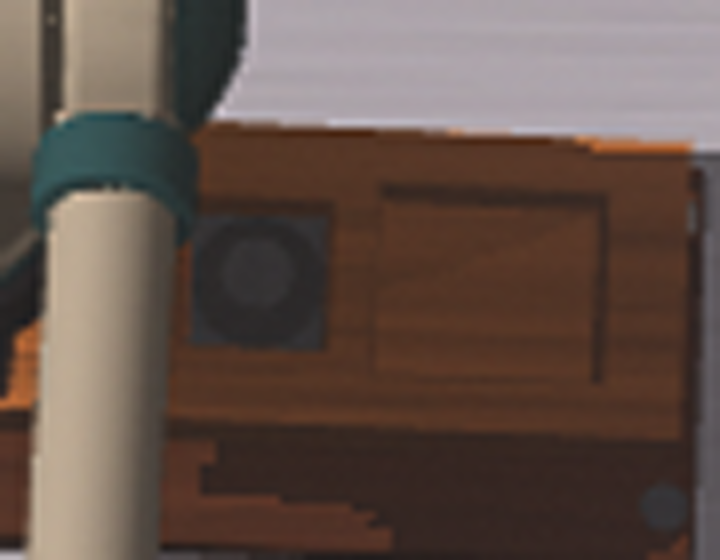

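Request:
jog_arm --targets '[[0.05, [0, 0, -0.025], 0], [0.05, [0, 0, -0.025], 0], [0.05, [0, 0, -0.025], 0], [0.05, [0, 0, -0.01], 0], [0.05, [0, 0, -0.004], 0], [0.05, [0, 0, 0], 0]]'

```text
clock: 14.9
position: [0.57, 0.0551, 0.0636]
ee_rot: [-0.496, 0.495, -0.504, 0.505]
contact_force: [-0.5, -0.1, -3.9]
width: 0.0637
```

Request:
jog_arm --targets '[[0.05, [0, 0, -0.003], 0], [0.05, [0, 0, -0.002], 0], [0.05, [0, 0, 0], 0]]'

```text
clock: 15.28
position: [0.5698, 0.0552, 0.0583]
ee_rot: [-0.496, 0.495, -0.504, 0.505]
contact_force: [1.3, 0.9, -3.0]
width: 0.0636
```

Request:
jog_arm --targets '[[0.05, [0, 0, -0.0015], 0], [0.05, [0, 0, -0.0015], 0], [0.05, [0, 0, 0], 0]]'

```text
clock: 15.65
position: [0.5698, 0.0552, 0.0578]
ee_rot: [-0.496, 0.495, -0.504, 0.505]
contact_force: [-4.1, 0.7, 15.3]
width: 0.064
```

Request:
jog_arm --targets '[[0.0854, [0, 0, 0], 0], [0.0854, [0, 0, 0], 0], [0.0854, [0, 0, 0.03], 0], [0.0854, [0, 0.005, 0.055], 0], [0.0854, [-0.02, 0.04, 0.03], 0.17], [0.0854, [-0.03, 0.045, 0.01], 0.18], [0.0854, [-0.03, 0.045, 0], 0.18], [0.0854, [-0.03, 0.045, 0], 0.18], [0.0854, [-0.03, 0.045, 0], 0.18], [0.0854, [-0.03, 0.04, 0], 0.18]]'

```text
clock: 16.9
position: [0.3984, 0.3216, 0.1797]
ee_rot: [0.684, -0.684, 0.179, -0.179]
contact_force: [0.3, -0.2, 0.3]
width: 0.0857
```

Request:
jog_arm --targets '[[0.0854, [-0.02, 0.003, 0], 0.18], [0.0854, [-0.015, 0, 0], 0.17], [0.0854, [0, 0, 0], 0.168], [0.0854, [0, 0, 0], 0]]'

```text
clock: 17.4
position: [0.3642, 0.3232, 0.1797]
ee_rot: [-0.707, 0.707, -0.001, 0.001]
contact_force: [0.0, 0.3, -0.3]
width: 0.0851
```

```bash
python3 - <<'E'
from h import *
s=st()
p,d=get_image('wrist'); W=cloud('wrist',d);save(p,'w10.png');np.savez('w10.npz',p=p,d=d,W=W)
p,d=get_image('top'); W=cloud('top',d); np.savez('t10.npz',p=p,d=d,W=W); save(cv2.resize(p[120:300,220:420],None,fx=4,fy=3.3,interpolation=cv2.INTER_CUBIC),'t10.png')
q=W[175:250,255:390].reshape(-1,3); k=q[(q[:,2]>.058)&(q[:,2]<.072)]; print(len(k),k[:,2].mean(),cv2.minAreaRect((k[:,:2]*1000).astype(np.float32)))
A=np.c_[k[:,:2],np.ones(len(k))]; print('plane',np.linalg.lstsq(A,k[:,2],rcond=None)[0])
E
```

```text
17.4 [0.3642 0.3232 0.1797] F [ 0.   0.3 -0.3] w 0.0851 jaw 89.86 tilt 0.0 q6 -0.99
1966 0.06447252591140723 ((570.026611328125, -9.569000244140625), (190.29576110839844, 67.31211853027344), 88.5578842163086)
plane [0.00140899 0.00081866 0.06367912]
```

View pics/w10.png

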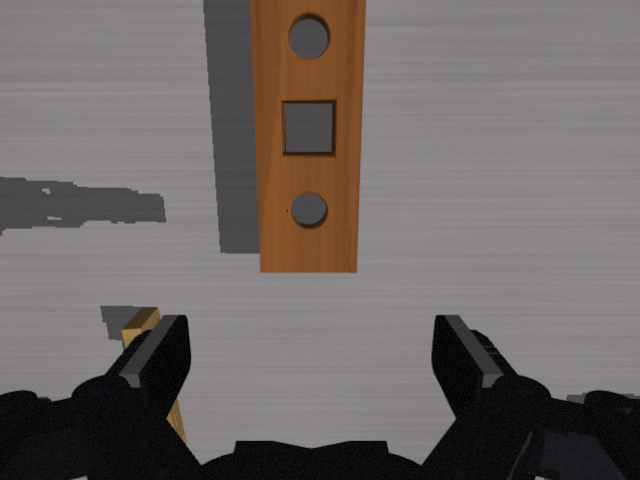

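View pics/t10.png

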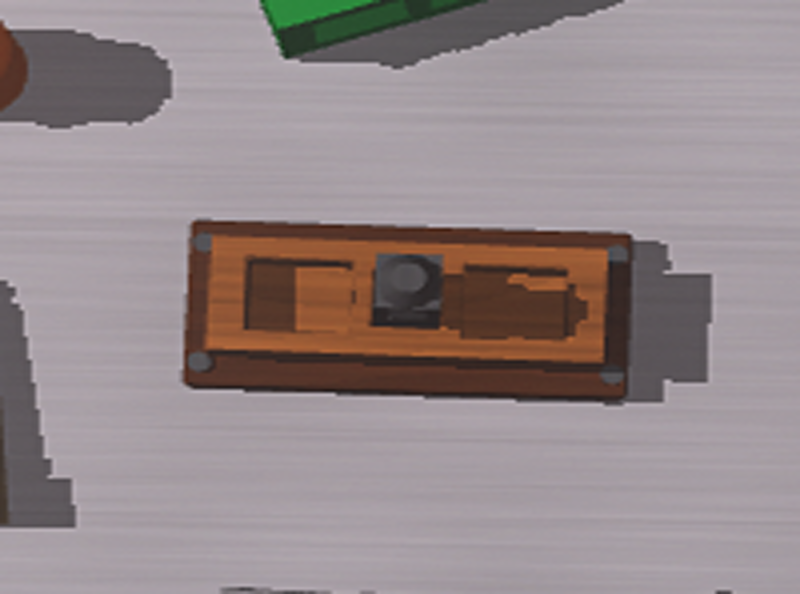

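```bash
python3 - <<'E'
from h import *
D=np.load('w10.npz');W=D['W']
S=W[0:290,245:375]; k=S[(S[...,2]>.033)&(S[...,2]<.05)]
print('upper',k[:,2].mean(),np.percentile(k*1000,[.5,99.5],axis=0).round(1),cv2.minAreaRect((k[:,:2]*1000).astype(np.float32)))
h=W[100:157,280:338]; m=h[...,2]<.02; print('hole',np.nanmean(W[98:158,285:333][W[98:158,285:333][...,2]>.033],axis=0))
for r in (60,160,260):
    row=W[r,240:380]; q=row[(row[:,2]>.034)&(row[:,2]<.05)]; print(r,((q[0]+q[-1])/2).round(4))
E
```

```text
upper 0.04068021715566755 [[226.  288.7  34.4]
 [390.2 354.2  42.6]] ((308.3814392089844, 321.4334716796875), (66.2116928100586, 166.2795867919922), 89.69652557373047)
hole [0.2928329  0.3219542  0.03884824]
60 [0.2571 0.3217 0.0403]
160 [0.3153 0.3213 0.0418]
260 [0.3822 0.3213 0.0402]
```

Request:
jog_arm --targets '[[0.0854, [-0.001, -0.0018, -0.055], 0], [0.0854, [0, 0, -0.055], 0], [0.0854, [0, 0, -0.037], 0], [0.0854, [0, 0, 0], 0], [0.05, [0, 0, 0], 0], [0.05, [0, 0, 0], 0], [0.05, [0, 0, 0], 0]]' --force 100

```text
clock: 18.38
position: [0.3649, 0.3222, 0.035]
ee_rot: [0.708, -0.706, -0.001, -0.002]
contact_force: [-0.0, -0.2, 7.8]
width: 0.0635
```

Request:
jog_arm --targets '[[0.05, [0, 0, 0.035], 0], [0.05, [0, 0, 0.05], 0], [0.05, [0, 0, 0.05], 0], [0.05, [0.01, -0.02, 0.05], -0.08], [0.05, [0.02, -0.04, 0], -0.159], [0.05, [0.02, -0.04, 0], -0.159], [0.05, [0.02, -0.04, 0], -0.159], [0.05, [0.02, -0.04, 0], -0.159], [0.05, [0.02, -0.04, 0], -0.159], [0.05, [0.02, -0.04, 0], -0.159]]'

```text
clock: 19.62
position: [0.4937, 0.06, 0.2185]
ee_rot: [0.614, -0.613, 0.351, -0.352]
contact_force: [1.0, -0.2, -3.2]
width: 0.0636
```

Request:
jog_arm --targets '[[0.05, [0.02, -0.04, 0], -0.159], [0.05, [0.02, -0.04, 0], -0.159], [0.05, [0.02, -0.04, 0], -0.159], [0.05, [0.012, -0.023, 0], -0.077], [0.05, [0, 0, 0], 0], [0.05, [0, 0, 0], 0]]'

```text
clock: 20.38
position: [0.5646, -0.0811, 0.2179]
ee_rot: [0.496, -0.496, 0.505, -0.504]
contact_force: [0.5, -0.3, -3.7]
width: 0.0638
```

```bash
python3 - <<'E'
from h import *
s=st()
p,d=get_image('wrist'); W=cloud('wrist',d);save(p,'w11.png');np.savez('w11.npz',p=p,d=d,W=W)
p,d=get_image('top'); W=cloud('top',d); np.savez('t11.npz',p=p,d=d,W=W); save(cv2.resize(p[120:300,220:420],None,fx=4,fy=3.3,interpolation=cv2.INTER_CUBIC),'t11.png')
E
```

```text
20.38 [ 0.5646 -0.0811  0.2179] F [ 0.5 -0.3 -3.7] w 0.0638 jaw -1.01 tilt -0.001 q6 -0.25
```

View pics/w11.png

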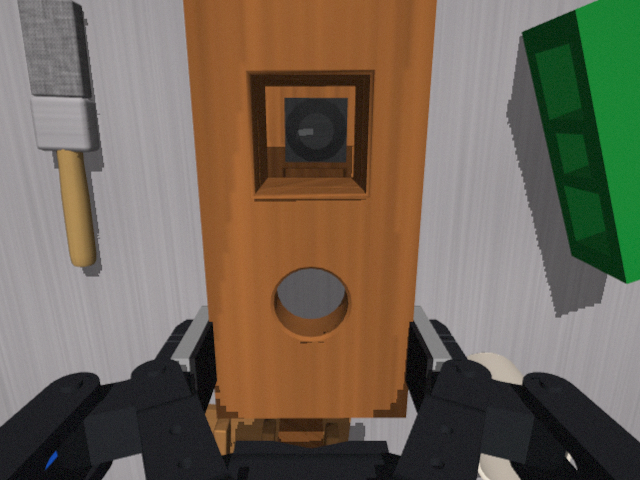

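View pics/t11.png

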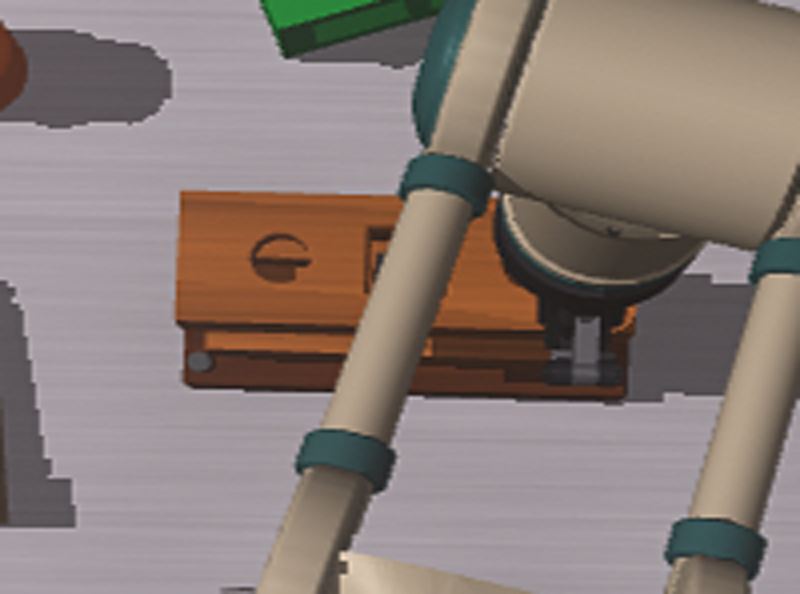

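```bash
python3 - <<'E'
from h import *
D=np.load('w11.npz');W=D['W']
S=W[60:215,235:385].reshape(-1,3)
t=S[S[:,2]>.216]; print('top z',np.median(t[:,2]))
# hole: mask of not-top inside
Z=W[...,2]; m=(Z[60:215,235:385]<.216)
vv,uu=np.nonzero(m)
# edges in world from surrounding top pixels
def edge_row(r):
    z=Z[r]; c=[i for i in range(235,385) if z[i]<.216 ]; a,b=c[0]-1,c[-1]+1; return W[r,a],W[r,b]
for r in (100,130,160): a,b=edge_row(r); print('x edges',a.round(4),b.round(4),(a+b)[0]/2)
def edge_col(c):
    k=[i for i in range(60,215) if Z[i,c]<.216]; return W[k[0]-1,c],W[k[-1]+1,c]
for c in (290,315,340): a,b=edge_col(c); print('y edges',a.round(4),b.round(4),(a+b)[1]/2)
s=W[90:170,275:355].reshape(-1,3); s=s[(s[:,2]>.125)&(s[:,2]<.16)]
print('spindle',np.round(np.percentile(s*1000,[1,50,99],axis=0),1),s[s[:,2]>.145].mean(0))
E
```

```text
top z 0.22321275833472404
x edges [ 0.5492 -0.0017  0.2172] [ 0.5822 -0.0023  0.2164] 0.5656829413142019
x edges [ 0.549  -0.0101  0.2168] [ 0.5819 -0.0107  0.2174] 0.5654304610492984
x edges [ 0.549  -0.0189  0.2167] [ 0.5819 -0.0195  0.2164] 0.5654712993014821
y edges [0.5601 0.0044 0.2164] [ 0.5591 -0.0285  0.2171] -0.012054841316200689
y edges [0.5673 0.0043 0.2185] [ 0.5668 -0.0288  0.2162] -0.01223343813527664
y edges [0.5745 0.0043 0.2176] [ 0.5745 -0.0286  0.2183] -0.012147513862014469
spindle [[553.2 -27.2 136.2]
 [567.7 -11.7 143.7]
 [582.6   2.4 152.6]] [ 0.5677963  -0.01220497  0.14994096]
```

Request:
jog_arm --targets '[[0.05, [0.0023, 0, -0.02], 0], [0.05, [0, 0, -0.015], 0], [0.05, [0, 0, -0.015], 0], [0.05, [0, 0, -0.012], 0], [0.05, [0, 0, 0], 0]]'

```text
clock: 21.1
position: [0.5669, -0.0814, 0.1547]
ee_rot: [0.495, -0.496, 0.505, -0.504]
contact_force: [0.1, 0.3, -2.0]
width: 0.0637
```

Request:
jog_arm --targets '[[0.05, [0, 0, -0.02], 0], [0.05, [0, 0, -0.02], 0], [0.05, [0, 0, -0.01], 0], [0.05, [0, 0, -0.002], 0], [0.05, [0, 0, 0], 0]]'

```text
clock: 21.72
position: [0.5683, -0.0818, 0.1045]
ee_rot: [-0.496, 0.495, -0.504, 0.505]
contact_force: [1.2, 0.2, -2.6]
width: 0.0634
```

Request:
jog_arm --targets '[[0.05, [0, 0, -0.003], 0], [0.05, [0, 0, -0.0025], 0], [0.05, [0, 0, -0.001], 0], [0.05, [0, 0, 0], 0]]'

```text
clock: 22.22
position: [0.568, -0.0817, 0.0991]
ee_rot: [-0.496, 0.495, -0.504, 0.505]
contact_force: [-0.1, 0.2, 6.7]
width: 0.0634
```

Request:
jog_arm --targets '[[0.0854, [0, 0, 0], 0], [0.0854, [0, 0, 0], 0], [0.0854, [0, 0, 0.03], 0], [0.0854, [0, 0, 0.055], 0], [0.0854, [-0.012, 0.02, 0.02], 0.15], [0.0854, [-0.012, 0.03, 0], 0.17], [0.0854, [-0.012, 0.03, 0], 0.17], [0.0854, [-0.012, 0.03, 0], 0.17], [0.0854, [-0.012, 0.03, 0], 0.17], [0.0854, [-0.012, 0.03, 0], 0.17]]'

```text
clock: 23.48
position: [0.4953, 0.0894, 0.2024]
ee_rot: [0.677, -0.677, 0.203, -0.203]
contact_force: [0.7, 0.7, -0.1]
width: 0.0852
```

Request:
jog_arm --targets '[[0.06, [-0.012, 0.03, 0], 0.17], [0.06, [-0.012, 0.03, 0], 0.17], [0.05, [-0.012, 0.03, 0], 0.17], [0.05, [-0.01, 0.012, 0], 0.16], [0.05, [0, 0, 0], 0]]'

```text
clock: 24.1
position: [0.449, 0.1911, 0.2023]
ee_rot: [0.707, -0.706, -0.029, 0.029]
contact_force: [1.0, -0.2, 0.3]
width: 0.0499
```

```bash
python3 - <<'E'
from h import *
s=st()
p,d=get_image('wrist'); W=cloud('wrist',d);save(p,'w12.png');np.savez('w12.npz',p=p,d=d,W=W)
p,d=get_image('top'); W=cloud('top',d); np.savez('t12.npz',p=p,d=d,W=W); save(cv2.resize(p[120:300,220:420],None,fx=4,fy=3.3,interpolation=cv2.INTER_CUBIC),'t12.png')
q=W[165:250,255:390].reshape(-1,3); k=q[(q[:,2]>.097)&(q[:,2]<.112)]; print(len(k),k[:,2].mean(),cv2.minAreaRect((k[:,:2]*1000).astype(np.float32)))
A=np.c_[k[:,:2],np.ones(len(k))]; print('plane',np.linalg.lstsq(A,k[:,2],rcond=None)[0])
E
```

```text
24.1 [0.449  0.1911 0.2023] F [ 1.  -0.2  0.3] w 0.0499 jaw 94.66 tilt -0.0 q6 -1.39
3108 0.10460107787784062 ((570.8868408203125, -10.961082458496094), (189.8727264404297, 66.88079833984375), 89.12335205078125)
plane [0.00238441 0.00092687 0.10325203]
```

View pics/w12.png

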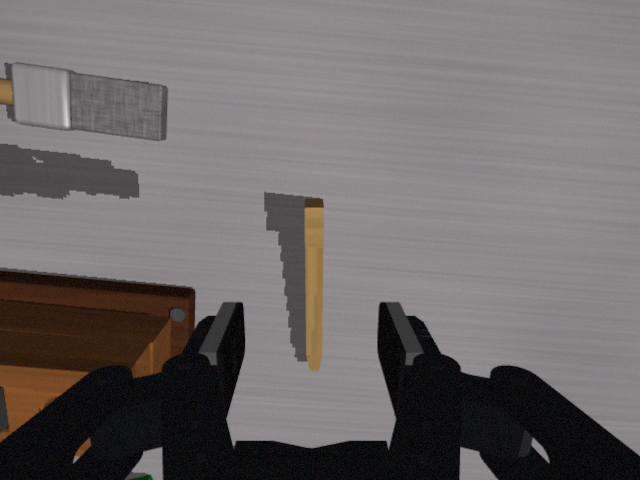

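View pics/t12.png

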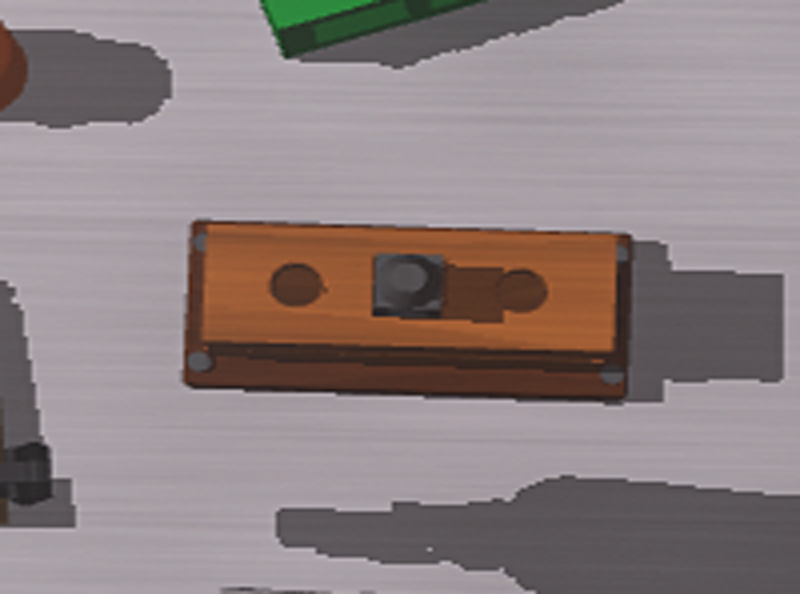

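```bash
python3 - <<'E'
from h import *
D=np.load('w12.npz');W=D['W'];p=D['p'].astype(int)
m=(p[...,0]-p[...,2]>45); m[:, :295]=0; m[:,335:]=0; m[:190]=0; m[385:]=0
vv,uu=np.nonzero(m); P=W[m]; print(len(P)); print(cv2.minAreaRect((P[:,:2]*1000).astype(np.float32)))
for r in range(198,374,8):
    k=np.nonzero(m[r])[0]
    if len(k): q=W[r,k]; print(r,k[0],k[-1],np.round(np.median(q,0)*1000,1), np.round((q[1]+q[-2])[:2]/2*1000,1))
E
```

```text
2808
((511.144775390625, 197.95680236816406), (149.50941467285156, 13.721685409545898), 5.050190448760986)
214 305 323 [441.2 192.1  37. ] [441.3 192.1]
222 305 323 [447.4 192.5  36.5] [447.2 192.6]
230 305 323 [453.1 193.1  36.8] [453. 193.]
238 305 323 [459.2 193.5  36.7] [459.2 193.6]
246 305 323 [465.3 194.   36.7] [465.3 194. ]
254 305 322 [475.4 194.5  24.9] [475.3 194.5]
262 305 322 [482.3 195.1  24. ] [482.3 195.1]
270 306 322 [489.  196.1  23.3] [489.  196.1]
278 305 322 [496.  196.2  22.9] [496.  196.2]
286 305 322 [nan nan nan] [503.  196.8]
294 306 322 [510.2 197.8  21.4] [510.4 197.8]
302 306 322 [517.5 198.4  20.8] [517.7 198.4]
310 306 322 [525.1 199.   19.8] [525.2 199. ]
318 306 322 [532.6 199.6  19.2] [532.3 199.6]
326 306 322 [540.6 200.3  18.1] [540.2 200.3]
334 306 322 [548.1 201.   17.8] [547.9 200.9]
342 306 321 [556.6 201.1  16.3] [556.6 201.2]
350 306 321 [564.3 201.8  16.3] [564.3 201.8]
358 307 320 [573.2 202.5  14.3] [574.1 202.6]
366 309 319 [581.  203.6  14.3] [580.4 203.5]
```

Request:
jog_arm --targets '[[0.05, [0.0023, 0.0016, -0.06], 0.007], [0.05, [0, 0, -0.06], 0], [0.05, [0, 0, -0.05], 0], [0.05, [0, 0, -0.008], 0], [0.05, [0, 0, 0], 0]]' --force 45

```text
clock: 24.82
position: [0.4531, 0.1917, 0.0249]
ee_rot: [0.706, -0.706, -0.031, 0.03]
contact_force: [0.0, 0.1, 0.3]
width: 0.0502
```

Request:
jog_arm --targets '[[0.0, [-0.001, 0.001, -0.001], 0], [0.0, [0, 0, 0], 0], [0.0, [0, 0, 0], 0], [0.0, [0, 0, 0], 0], [0.0, [0, 0, 0], 0]]'

```text
clock: 25.45
position: [0.4522, 0.1933, 0.0251]
ee_rot: [0.707, -0.706, -0.032, 0.03]
contact_force: [-0.6, -0.3, 5.8]
width: 0.0134
```

Request:
jog_arm --targets '[[0.0, [0, 0, 0.05], 0], [0.0, [-0.01, 0, 0.05], 0], [0.0, [-0.012, -0.03, 0.03], -0.03], [0.0, [-0.012, -0.045, 0], -0.03], [0.0, [-0.008, -0.045, 0], -0.03], [0.0, [-0.008, -0.045, 0], -0.017], [0.0, [-0.006, -0.037, 0], 0], [0.0, [0, 0, 0], 0], [0.0, [0, 0, 0], 0]]'

```text
clock: 26.58
position: [0.395, -0.0087, 0.1538]
ee_rot: [0.707, -0.707, 0.007, -0.007]
contact_force: [-0.3, -0.6, -1.5]
width: 0.0133
```

```bash
python3 - <<'E'
from h import *
s=st()
p,d=get_image('wrist'); W=cloud('wrist',d);save(p,'w13.png');np.savez('w13.npz',p=p,d=d,W=W)
p,d=get_image('top'); W=cloud('top',d); np.savez('t13.npz',p=p,d=d,W=W); save(cv2.resize(p[120:300,220:420],None,fx=4,fy=3.3,interpolation=cv2.INTER_CUBIC),'t13.png')
E
```

```text
26.57 [ 0.395  -0.0087  0.1538] F [-0.3 -0.6 -1.5] w 0.0133 jaw 88.88 tilt 0.001 q6 -1.75
```

View pics/w13.png

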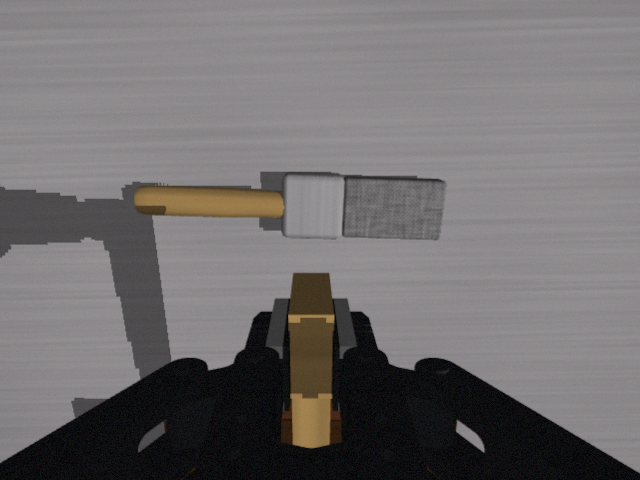

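View pics/t13.png

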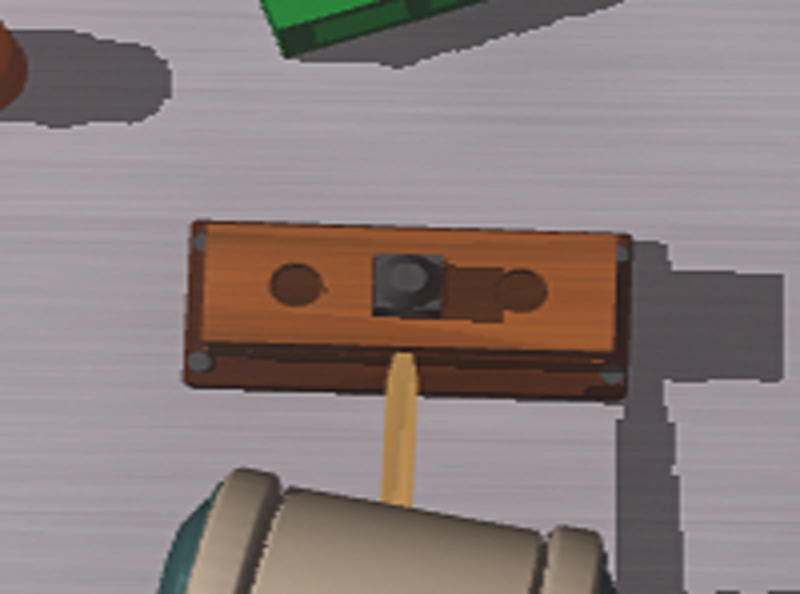

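```bash
python3 - <<'E'
from h import *
D=np.load('t13.npz');W=D['W'];p=D['p'].astype(int)
m=(p[...,0]-p[...,2]>45)&(W[...,2]>.115); m[:, :310]=0; m[:,332:]=0; m[:222]=0;m[275:]=0
for r in range(224,274,4):
    k=np.nonzero(m[r])[0]
    if len(k)>1: q=W[r,k]; print(r,k[0],k[-1],np.round(np.median(q,0)*1000,1))
P=W[m]; f=np.polyfit(P[:,0],P[:,1],1); print('slope',f[0],'y at .567',np.polyval(f,.5695))
S=W[180:222,300:345].reshape(-1,3); 
for lo,hi in ((.12,.136),(.136,.16),(.05,.16)):
    s=S[(S[:,2]>lo)&(S[:,2]<hi)]; print(lo,len(s),cv2.minAreaRect((s[:,:2]*1000).astype(np.float32)),s.mean(0))
E
```

```text
228 318 322 [527.4  -8.  141.8]
232 317 323 [520.1  -8.1 143.4]
236 317 324 [513.1  -9.1 142.7]
240 317 323 [505.8  -8.4 144.2]
244 316 323 [498.6  -7.6 145.2]
248 316 323 [491.5  -7.8 144.6]
252 316 323 [484.4  -7.9 145.9]
256 316 323 [477.2  -8.  145.7]
260 316 323 [470.1  -8.1 147.4]
264 316 322 [463.   -7.4 147.7]
268 315 322 [455.8  -6.6 150. ]
272 316 322 [448.8  -7.6 149.9]
slope -0.016509883722110884 y at .567 -0.009274815698334729
0.12 30 ((569.440185546875, -10.825757026672363), (30.267419815063477, 28.835390090942383), 0.6941107511520386) [ 0.56487688 -0.01051352  0.13318077]
0.136 258 ((569.2069091796875, -10.823272705078125), (29.67045783996582, 28.741127014160156), 0.8785256743431091) [ 0.56886508 -0.01064684  0.14445828]
0.05 1448 ((574.5088500976562, -10.860904693603516), (60.97309112548828, 82.10428619384766), 0.9697561264038086) [ 0.57265654 -0.01044993  0.11190413]
```

Request:
jog_arm --targets '[[0.0, [0, -0.0015, -0.015], 0], [0.0, [0, 0, -0.0065], 0], [0.0, [0, 0, 0], 0], [0.0, [0.01, -0.0002, 0], 0], [0.0, [0.01, -0.0002, 0], 0], [0.0, [0.01, -0.0002, 0], 0], [0.0, [0.01, -0.0002, 0], 0], [0.0, [0, 0, 0], 0]]'

```text
clock: 27.68
position: [0.4361, -0.0115, 0.1319]
ee_rot: [0.707, -0.707, 0.006, -0.007]
contact_force: [-0.0, -0.3, -0.7]
width: 0.0131
```

```bash
python3 - <<'E'
from h import *
s=st()
p,d=get_image('top'); save(cv2.resize(p[160:260,280:380],None,fx=6,fy=6,interpolation=cv2.INTER_CUBIC),'t14.png')
p,d=get_image('side'); save(cv2.resize(p[170:290,250:390],None,fx=5,fy=5,interpolation=cv2.INTER_CUBIC),'s14.png')
E
```

```text
27.68 [ 0.4361 -0.0115  0.1319] F [-0.  -0.3 -0.7] w 0.0131 jaw 88.93 tilt 0.001 q6 -1.74
```

View pics/t14.png

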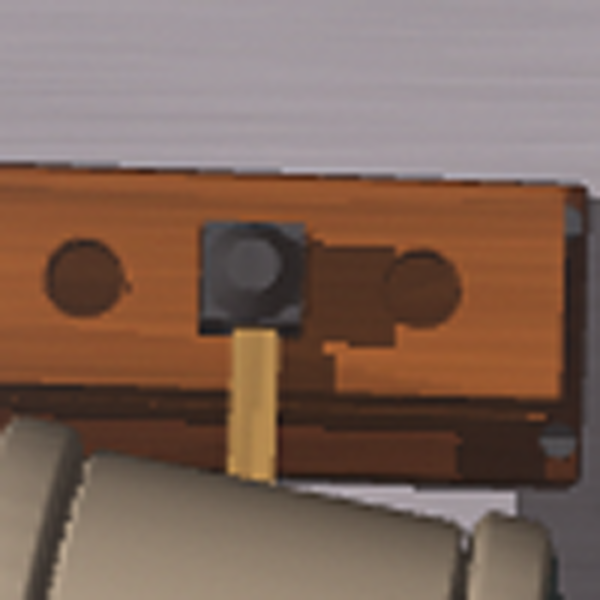

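View pics/s14.png

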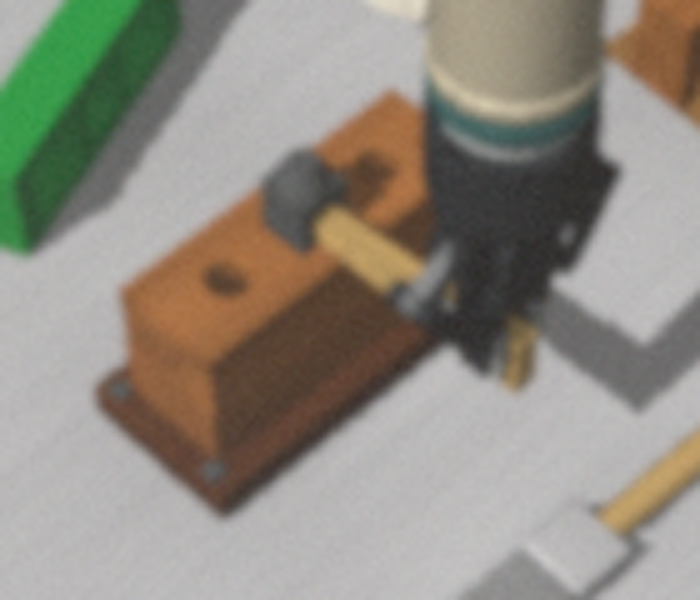

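Request:
jog_arm --targets '[[0.0, [0.01, -0.0002, 0], 0], [0.0, [0.01, -0.0002, 0], 0], [0.0, [0.01, -0.0002, 0], 0], [0.0, [0.006, -0.0001, 0], 0], [0.0, [0, 0, 0], 0]]'

```text
clock: 28.4
position: [0.4715, -0.0121, 0.1318]
ee_rot: [0.707, -0.707, 0.007, -0.007]
contact_force: [0.2, 0.4, -0.9]
width: 0.0132
```

Request:
jog_arm --targets '[[0.0, [0, 0, -0.002], 0], [0.0, [0, 0, -0.001], 0], [0.0, [0, 0, 0], 0]]'

```text
clock: 28.78
position: [0.4706, -0.012, 0.1291]
ee_rot: [0.707, -0.707, 0.007, -0.007]
contact_force: [-1.2, 0.1, 1.6]
width: 0.0132
```

Request:
jog_arm --targets '[[0.0, [0.008, -0.0002, 0], 0], [0.0, [0.006, -0.0001, 0], 0], [0.0, [0.004, 0, 0], 0], [0.0, [0, 0, 0], 0]]'

```text
clock: 29.28
position: [0.4896, -0.0124, 0.129]
ee_rot: [-0.707, 0.707, -0.006, 0.007]
contact_force: [-1.4, 0.7, 4.0]
width: 0.0133
```

Request:
jog_arm --targets '[[0.0, [0.004, 0, 0], 0], [0.0, [0.003, 0, 0], 0], [0.0, [0, 0, 0], 0]]'

```text
clock: 29.65
position: [0.4961, -0.0123, 0.129]
ee_rot: [0.707, -0.707, 0.007, -0.007]
contact_force: [-0.9, 0.8, 5.1]
width: 0.0131
```

Request:
jog_arm --targets '[[0.0, [0.002, 0, 0], 0], [0.0, [0.002, 0, 0], 0], [0.0, [0, 0, 0], 0]]'

```text
clock: 30.02
position: [0.4999, -0.0123, 0.1291]
ee_rot: [0.707, -0.707, 0.007, -0.006]
contact_force: [-3.7, -0.7, 6.0]
width: 0.014
```

Request:
jog_arm --targets '[[0.035, [0, 0, 0], 0], [0.035, [0, 0, 0], 0], [0.035, [0, 0, 0.04], 0], [0.035, [0, 0, 0.03], 0], [0.0, [-0.05, 0.0008, 0], 0], [0.0, [0, 0, 0], 0], [0.0, [0, 0, 0], 0]]'

```text
clock: 30.9
position: [0.4505, -0.0116, 0.199]
ee_rot: [-0.707, 0.707, -0.006, 0.007]
contact_force: [0.1, 0.5, -0.5]
width: 0.0001
```

```bash
python3 - <<'E'
from h import *
s=st()
p,d=get_image('top'); W=cloud('top',d); save(cv2.resize(p[160:260,280:380],None,fx=6,fy=6,interpolation=cv2.INTER_CUBIC),'t15.png')
p,d=get_image('wrist'); save(p,'w15.png'); V=cloud('wrist',d)
p=p.astype(int); m=(p[...,0]-p[...,2]>60)&(V[...,2]>.1)&(abs(V[...,1]+.012)<.02)&(V[...,0]<.535)
for r in range(100,480,10):
    k=np.nonzero(m[r])[0]
    if len(k)>3: print(r,k[0],k[-1],np.round(np.nanmedian(V[r,k],0)*1000,1))
E
```

```text
30.9 [ 0.4505 -0.0116  0.199 ] F [ 0.1  0.5 -0.5] w 0.0001 jaw 88.92 tilt 0.001 q6 -1.73
```

View pics/t15.png

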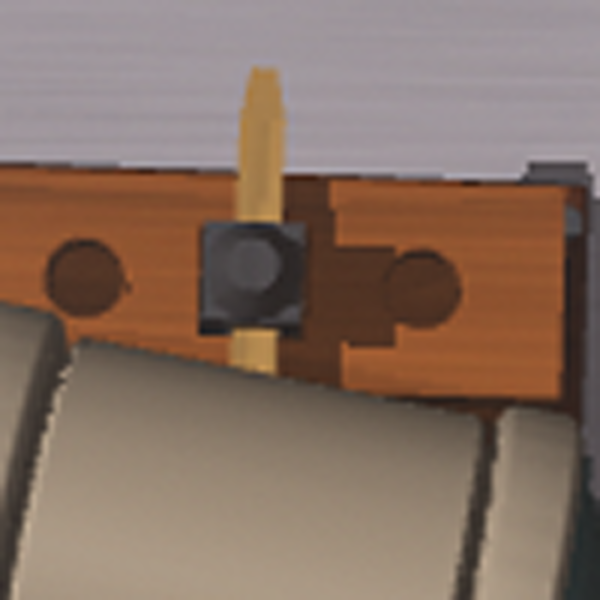

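View pics/w15.png

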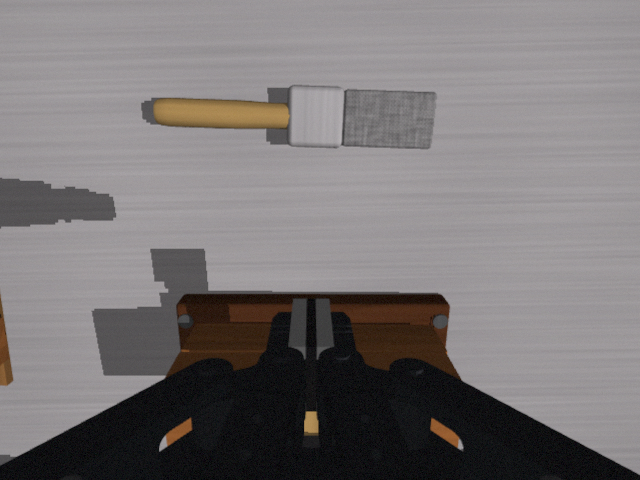

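Request:
jog_arm --targets '[[0.0, [0, 0, -0.04], 0], [0.0, [0, 0, -0.035], 0], [0.0, [0, 0, 0], 0], [0.0, [0.008, 0, 0], 0], [0.0, [0.006, 0, 0], 0], [0.0, [0.002, 0, 0], 0], [0.0, [0, 0, 0], 0]]'

```text
clock: 31.88
position: [0.4665, -0.0116, 0.1244]
ee_rot: [-0.707, 0.707, -0.006, 0.007]
contact_force: [-1.1, -0.5, 0.8]
width: 0.0002
```

Request:
jog_arm --targets '[[0.0, [0.002, 0, 0], 0], [0.0, [0.002, 0, 0], 0], [0.0, [0.001, 0, 0], 0], [0.0, [0.001, 0, 0], 0], [0.0, [0, 0, 0], 0]]'

```text
clock: 32.5
position: [0.472, -0.0116, 0.1239]
ee_rot: [0.707, -0.707, 0.007, -0.007]
contact_force: [-0.3, 0.6, 0.4]
width: -0.0
```

Request:
jog_arm --targets '[[0.0, [0.001, 0, 0], 0], [0.0, [0.001, 0, 0], 0], [0.0, [0.001, 0, 0], 0], [0.0, [0, 0, 0], 0]]'

```text
clock: 33.0
position: [0.4751, -0.0116, 0.1239]
ee_rot: [0.707, -0.707, 0.007, -0.007]
contact_force: [-0.0, 0.0, 0.4]
width: -0.0001
```

Request:
jog_arm --targets '[[0.0, [0.001, 0, 0], 0], [0.0, [0.001, 0, 0], 0], [0.0, [0.001, 0, 0], 0], [0.0, [0, 0, 0], 0]]'

```text
clock: 33.5
position: [0.4782, -0.0115, 0.1239]
ee_rot: [0.707, -0.707, 0.007, -0.007]
contact_force: [0.3, -0.6, -0.9]
width: -0.0
```

Request:
jog_arm --targets '[[0.0, [0.001, 0, 0], 0], [0.0, [0.001, 0, 0], 0], [0.0, [0.001, 0, 0], 0], [0.0, [0, 0, 0], 0]]'

```text
clock: 34.0
position: [0.4812, -0.0116, 0.1239]
ee_rot: [0.707, -0.707, 0.007, -0.007]
contact_force: [-0.5, -1.2, -0.3]
width: 0.0
```

```bash
python3 - <<'E'
from h import *
s=st()
p,d=get_image('wrist'); save(p,'w16.png'); 
p,d=get_image('side'); save(cv2.resize(p[170:290,250:390],None,fx=5,fy=5,interpolation=cv2.INTER_CUBIC),'s16.png')
E
```

```text
34.0 [ 0.4812 -0.0116  0.1239] F [-0.5 -1.2 -0.3] w 0.0 jaw 88.92 tilt 0.0 q6 -1.72
```

View pics/w16.png

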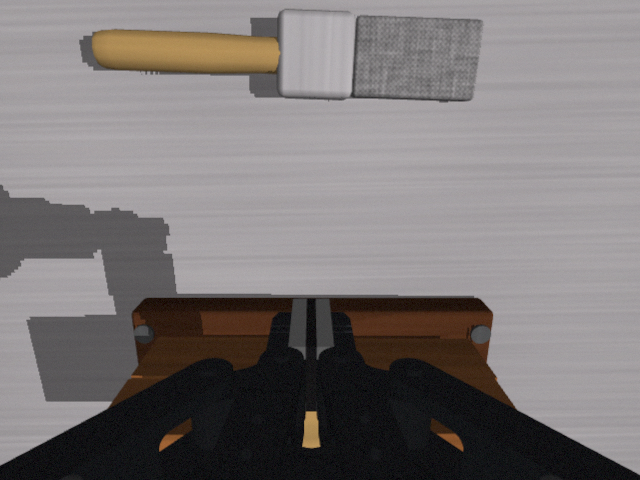

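View pics/s16.png

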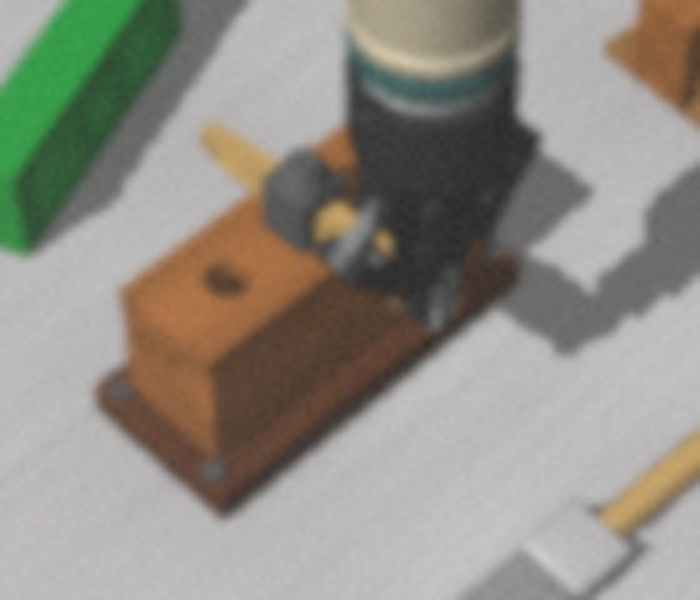

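```bash
python3 - <<'E'
from h import *
p,d=get_image('top'); W=cloud('top',d); save(cv2.resize(p[140:260,280:380],None,fx=6,fy=5,interpolation=cv2.INTER_CUBIC),'t16.png')
q=p.astype(int); m=(q[...,0]-q[...,2]>60); m[:,:312]=0;m[:,336:]=0
for r in range(155,235,3):
    k=np.nonzero(m[r]&(W[r,:,2]>.112))[0]
    if len(k)>1: print(r,k[0],k[-1],np.round(np.nanmedian(W[r,k],0)*1000,1))
p,d=get_image('side'); V=cloud('side',d); q=p.astype(int)
m=(q[...,0]-q[...,2]>50)&(V[...,2]>.108)&(abs(V[...,1]+.012)<.025)&(V[...,0]>.4)&(V[...,0]<.7)
P=V[m]; o=np.argsort(P[:,0]); P=P[o]; print(len(P))
for lo in range(440,680,12):
    k=P[(P[:,0]*1000>=lo)&(P[:,0]*1000<lo+12)]
    if len(k): print(lo,len(k),np.round(np.median(k,0)*1000,1),np.round(k[:,2].max()*1000,1))
E
```

```text
167 322 325 [642.6 -12.4 117.3]
170 321 326 [636.9 -12.4 117.7]
173 321 326 [631.  -12.5 119.5]
176 320 327 [625.5 -12.6 119.2]
179 320 326 [620.  -11.8 119.1]
182 320 326 [614.2 -11.9 120.7]
185 320 326 [608.5 -12.  120.7]
188 320 326 [602.9 -12.1 121.9]
191 319 326 [597.3 -11.3 122.5]
194 319 326 [592.  -11.4 121.1]
135
500 5 [506.7  -5.7 139.6] 141.5
512 1 [512.7 -10.  136. ] 136.0
524 2 [ 5.342e+02 -3.000e-01  1.170e+02] 125.4
536 25 [542.7  -9.2 125.3] 127.5
548 16 [550.8  -6.2 122. ] 130.9
584 10 [594.9  -7.7 121.4] 123.5
596 24 [603.6  -8.7 118.5] 120.0
608 24 [613.8  -8.9 116.9] 121.4
620 18 [626.4  -9.3 115.4] 118.1
632 10 [634.9 -11.7 114.8] 117.3
```

View pics/t16.png

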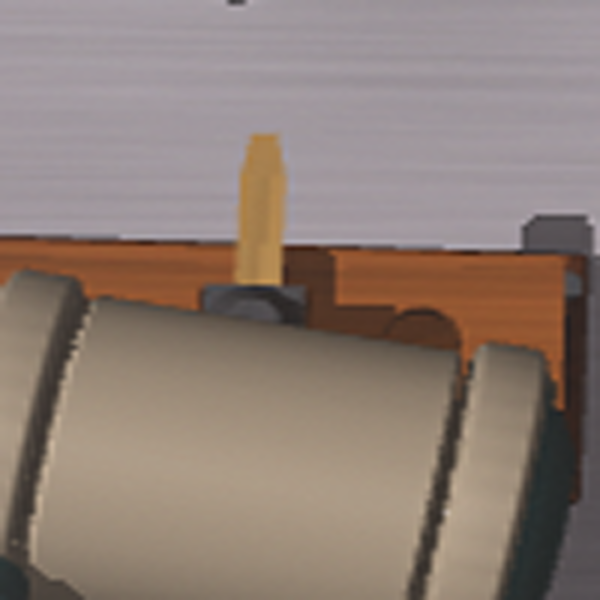

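Request:
jog_arm --targets '[[0.0, [0.001, 0, 0], 0], [0.0, [0.001, 0, 0], 0], [0.0, [0.001, 0, 0], 0], [0.0, [0, 0, 0], 0]]'

```text
clock: 34.7
position: [0.4842, -0.0116, 0.1239]
ee_rot: [0.707, -0.707, 0.007, -0.007]
contact_force: [0.4, -0.2, -0.7]
width: 0.0
```

Request:
jog_arm --targets '[[0.0, [0.001, 0, 0], 0], [0.0, [0.001, 0, 0], 0], [0.0, [0.001, 0, 0], 0], [0.0, [0, 0, 0], 0]]'

```text
clock: 35.2
position: [0.4872, -0.0116, 0.1239]
ee_rot: [0.707, -0.707, 0.007, -0.007]
contact_force: [0.1, -0.5, -1.0]
width: 0.0003
```

Request:
jog_arm --targets '[[0.0, [0.001, 0, 0], 0], [0.0, [0.001, 0, 0], 0], [0.0, [0, 0, 0], 0]]'

```text
clock: 35.58
position: [0.4891, -0.0116, 0.1239]
ee_rot: [0.707, -0.707, 0.007, -0.007]
contact_force: [-0.4, -0.5, 0.2]
width: -0.0008
```

Request:
jog_arm --targets '[[0.0, [0.001, 0, 0], 0], [0.0, [0.001, 0, 0], 0], [0.0, [0, 0, 0], 0]]'

```text
clock: 35.95
position: [0.4899, -0.0114, 0.1238]
ee_rot: [0.707, -0.707, 0.007, -0.006]
contact_force: [-4.8, -0.5, 2.9]
width: 0.0
```

```bash
cat > tip.py <<'E'
from h import *
s=st()
p,d=get_image('top'); W=cloud('top',d)
q=p.astype(int); m=(q[...,0]-q[...,2]>60); m[:,:312]=0;m[:,336:]=0
for r in range(152,185,2):
    k=np.nonzero(m[r]&(W[r,:,2]>.112))[0]
    if len(k)>1: print(r,k[0],k[-1],np.round(np.nanmedian(W[r,k],0)*1000,1)); break
E
python3 tip.py
```

```text
35.95 [ 0.4899 -0.0114  0.1238] F [-4.8 -0.5  2.9] w 0.0 jaw 88.93 tilt -0.002 q6 -1.72
162 322 325 [651.9 -12.2 117.3]
```

Request:
jog_arm --targets '[[0.0, [0.001, 0, 0], 0], [0.0, [0.001, 0, 0], 0], [0.0, [0, 0, 0], 0]]'

```text
clock: 36.38
position: [0.4905, -0.0113, 0.1237]
ee_rot: [0.707, -0.707, 0.008, -0.005]
contact_force: [-8.0, 0.2, 6.8]
width: 0.0001
```

Request:
jog_arm --targets '[[0.0, [0.0005, 0, 0.001], 0], [0.0, [0.0005, 0, 0], 0], [0.0, [0, 0, 0], 0]]'

```text
clock: 36.75
position: [0.4909, -0.0112, 0.1239]
ee_rot: [0.707, -0.707, 0.009, -0.004]
contact_force: [-7.4, 0.4, 0.9]
width: 0.0003
```

Request:
jog_arm --targets '[[0.0, [0.001, 0, 0.0003], 0], [0.0, [0.001, 0, 0.0003], 0], [0.0, [0, 0, 0], 0]]'

```text
clock: 37.12
position: [0.4911, -0.0112, 0.124]
ee_rot: [0.707, -0.707, 0.01, -0.003]
contact_force: [-10.0, -1.2, 2.6]
width: -0.0
```

Request:
jog_arm --targets '[[0.0, [0.0012, 0, 0.0006], 0], [0.0, [0.0012, 0, 0.0006], 0], [0.0, [0, 0, 0], 0]]'

```text
clock: 37.5
position: [0.4912, -0.0111, 0.1242]
ee_rot: [0.707, -0.707, 0.012, -0.001]
contact_force: [-13.9, -1.2, -0.1]
width: -0.0
```

Request:
jog_arm --targets '[[0.0, [0.001, 0, 0.0003], 0], [0.0, [0.001, 0, 0.0003], 0], [0.0, [0, 0, 0], 0]]'

```text
clock: 37.88
position: [0.4913, -0.0111, 0.1244]
ee_rot: [0.707, -0.707, 0.013, 0.001]
contact_force: [-14.9, -1.2, 1.1]
width: 0.0001
```

Request:
jog_arm --targets '[[0.0, [0.001, 0, 0.0003], 0], [0.0, [0.001, 0, 0.0003], 0], [0.0, [0, 0, 0], 0]]'

```text
clock: 38.25
position: [0.4913, -0.0111, 0.1245]
ee_rot: [0.707, -0.707, 0.015, 0.002]
contact_force: [-18.8, -2.6, 0.7]
width: -0.0001
```

Request:
jog_arm --targets '[[0.0, [-0.005, 0, 0], 0], [0.0, [-0.01, 0, 0], 0], [0.0, [-0.03, 0, 0], 0], [0.0, [-0.03, 0, 0.03], 0], [0.0, [-0.04, 0, 0.04], 0], [0.0, [-0.02, 0, 0.04], 0], [0.0, [0, 0, 0], 0], [0.0, [0, 0, 0], 0]]'

```text
clock: 39.25
position: [0.3684, -0.0117, 0.2382]
ee_rot: [-0.707, 0.707, -0.006, 0.008]
contact_force: [-0.6, 0.1, -0.6]
width: -0.0001
```

```bash
cat tip.py > tip2.py; cat >> tip2.py <<'E'
save(cv2.resize(p[140:260,260:400],None,fx=5,fy=5,interpolation=cv2.INTER_CUBIC),'t20.png')
S=W[165:250,255:390].reshape(-1,3); k=S[(S[:,2]>.097)&(S[:,2]<.110)]; print(k[:,2].mean(),cv2.minAreaRect((k[:,:2]*1000).astype(np.float32)))
A=np.c_[k[:,:2],np.ones(len(k))]; print('plane',np.linalg.lstsq(A,k[:,2],rcond=None)[0])
for r in range(162,240,6):
    k=np.nonzero(m[r]&(W[r,:,2]>.112))[0]
    if len(k)>1: print(r,k[0],k[-1],np.round(np.nanmedian(W[r,k],0)*1000,1))
p,d=get_image('side'); save(cv2.resize(p[140:290,230:390],None,fx=5,fy=4,interpolation=cv2.INTER_CUBIC),'s20.png')
p,d=get_image('wrist'); save(p,'w20.png')
E
python3 tip2.py
```

```text
39.25 [ 0.3684 -0.0117  0.2382] F [-0.6  0.1 -0.6] w -0.0001 jaw 88.92 tilt 0.003 q6 -1.77
162 322 326 [651.6 -13.1 118.5]
0.10459748089258261 ((553.9960327148438, -10.703025817871094), (189.9287109375, 100.42268371582031), 89.15714263916016)
plane [0.00317708 0.00107635 0.10279768]
162 322 326 [651.6 -13.1 118.5]
168 321 326 [640.3 -12.4 119.1]
174 320 327 [629.  -12.6 120.1]
180 320 327 [617.7 -12.8 121. ]
186 320 326 [606.3 -12.  123.2]
192 319 326 [595.  -11.3 124.8]
216 318 325 [550.7 -10.3 128. ]
222 318 325 [539.8 -10.5 129.2]
228 318 325 [527.7 -10.7 140.1]
234 318 325 [516.9 -10.9 139.9]
```

View pics/t20.png

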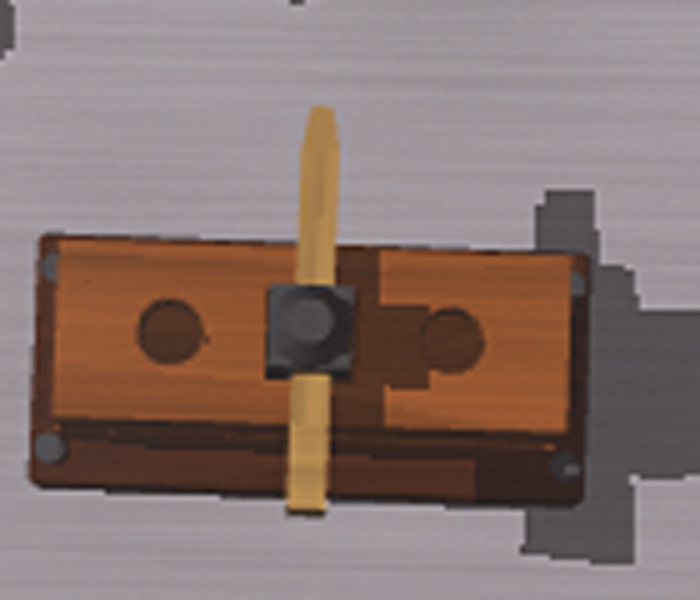

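View pics/s20.png

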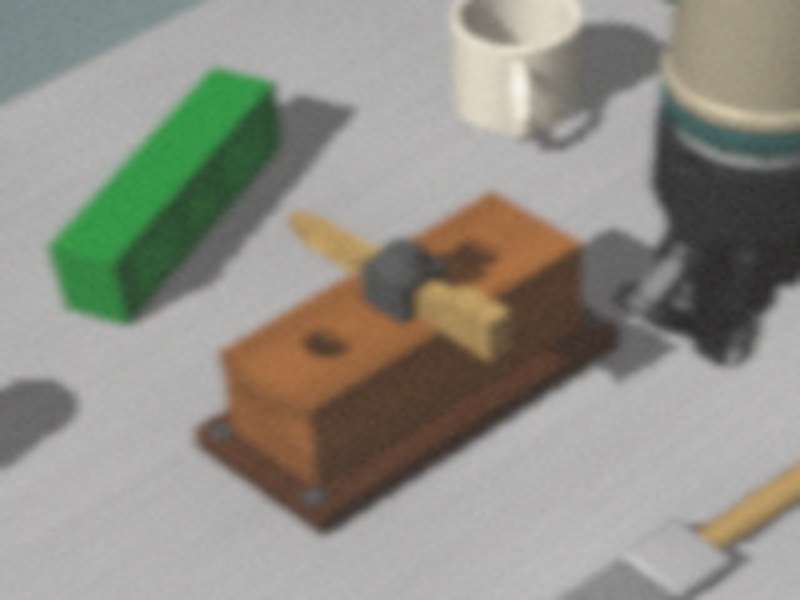

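```bash
python3 - <<'E'
from h import *
print(sign_off()); st()
E
```

```text
the job is handed in; nothing more can be done
None
the job is handed in; nothing more can be done
```

The mould is assembled on the spindle and wedged, and the job is handed in at about 39 s. The hand-in gave no verdict, so the checks below are my own measurements.

**What I did**
- **Upper half:** I took it from the rack. It was the 191 mm brown piece with the square hole; the other one measured 152 mm. I set it on edge and tipped it onto its cavity face.
- **Lower half:** I lowered it over the spindle, cavities up.
- **Stacking:** I set the upper half on top of it with the pour holes up.
- **Wedge:** I put it through the slot from the robot's side and pushed it with closed fingers. The push reached about 19 N on the wrist reading, by which point it had stopped moving. Then I backed off.

**Last checks**
- **Flatness and line:** After the wedge went in, the top face was level at about 104.6 mm and within about 0.3° of the board's direction. Before that, the upper half's centre measured about 1–2 mm from the base's.
- **Wedge:** It lies level, with the tip about 68 mm out of the far side. The tip did not move back after release; it read 651.9 mm in the pushing phase and 651.6 mm after.
- **Robot:** It stands clear, with no contact force.
- **Other things:** The arm never reached for the spare mould, mug, jar or brush. I did not measure their positions again at the end.

**Not checked or not agreeing**
- **Wedge pressure:** I did not measure the holding force after release. It is inferred from the 19 N push and the wedge staying put.
- **Cameras:** The top and wrist cameras differed by 1–5 mm in places, so I relied on the wrist camera for the fits.

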